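# Load the sample chamber from the specimen carton

### The job

Slide the thumb latch on the sample chamber sideways so that its sprung lid flies open, and swing both flaps of the carton back past upright; then set every specimen mount from the carton down gently on the chamber's floor, each standing flat with its polished face up, none stacked. Once all are in, press the lid shut until the latch snaps over it; leave the carton's flaps open and the other things on the bench where they are.

Things in the scene. Friction and masses are not known exactly. Their poses are not given: they have to be found in the camera images.
- chamber: the sample chamber, a cream box fixed to the bench: an open well 200 x 120 mm (x, y), walls 10 mm, rim 62 mm and inner floor 12 mm above the bench. On its +y side a deck, also 62 mm high, reaches from y = 70 to 130 mm. Origin: on the bench under the well's centre; z up, x along hinge and deck (220 mm overall), y from hinge to latch. Yaw within 0.3 rad
- chamber_in (a point): centre of the chamber's inner floor, axes as the chamber's
- lid (a joint): angle of the chamber's grey lid (rad): 0 shut (latched it rests at 0.007), 2.0 fully open, leaning outward past upright. Plate 8 mm thick, 218 mm along x, hinged about x on the well's -y side; shut, its top is 72 mm above the bench. A damped spring (1 N at the free edge) throws it fully open within 2 s. Pressed down to 0 (stop at -0.012; about 6 N at the free edge at most) it snaps under the latch
- lid_hinge (a point): middle of the lid's hinge line, in the chamber's frame at y = -66 mm, 62 mm above the bench
- lid_edge (a point): middle of the lid's free edge on the outer (upper) face, 134 mm from the hinge line. Here a steel tab 20 mm wide sticks out 14 mm over the deck; shut, it sits under the latch's sloped nose, which it pushes aside by itself when the lid is pressed down
- latch (a joint): displacement of the black thumb latch on the deck (m): 0 locked, 0.014 end stop. It slides along the chamber's +x; a return spring (2.5 N at 0, 4.6 N at the stop) pulls it back to 0 when let go. Past about 0.008 its nose is clear of the lid's tab and the lid flies up
- latch_nub (a point): centre of the top face of the latch's thumb nub, a ribbed block 16 mm (x) x 24 mm (y) x 16 mm high on an 8 mm high base plate; at latch 0 it stands in the chamber's frame at x = 0, y = 107 mm, top 87 mm above the bench
- carton: the cardboard carton, fixed to the bench: inside 250 x 180 mm (x, y), walls 4 mm thick, 50 mm high; its bottom's upper face is 8 mm above the bench and carries a lip 5 mm high around the middle 154 x 120 mm, where the mounts stand, so at least 28 mm of finger room is left to the walls. Origin: centre of its underside; z up. Yaw within 0.3 rad
- carton_in (a point): centre of the upper face of the carton's bottom, axes as the carton's
- flap_a (a joint): angle of the carton's flap on its +y side (rad): 0 flat over the carton, 1.57 upright, 2.3 folded right back; it starts ajar at 0.35 to 0.7 and stays where it is left (light friction, under 1 N at its edge). 240 mm along x, 65 mm from hinge to free edge, 4 mm thick; its hinge is along the carton's x at y = +92 mm, 50 mm above the bench
- flap_b (a joint): the same for the flap on the carton's -y side, hinge at y = -92 mm
- flap_a_edge (a point): middle of the free edge of the +y flap
- flap_b_edge (a point): middle of the free edge of the -y flap
- wash_bottle: bystander: white bottle with cap, 56 mm across, 110 mm tall; origin at the centre of its underside
- loupe: bystander: small black magnifier, 40 mm across, 34 mm tall; origin at the centre of its underside
- ref_block: bystander: steel reference disc, 60 mm across, 14 mm tall; origin at the centre of its underside
- mount0: a specimen mount: black resin puck 32 mm across, 20 mm tall, 25 to 50 g, with a polished steel disc in its upper face; three to five of them stand in the carton (absent ones read None). Origin: centre of its underside, z towards the polished face
- mount1: a specimen mount: black resin puck 32 mm across, 20 mm tall, 25 to 50 g, with a polished steel disc in its upper face; three to five of them stand in the carton (absent ones read None). Origin: centre of its underside, z towards the polished face
- mount2: a specimen mount: black resin puck 32 mm across, 20 mm tall, 25 to 50 g, with a polished steel disc in its upper face; three to five of them stand in the carton (absent ones read None). Origin: centre of its underside, z towards the polished face
- mount3: a specimen mount: black resin puck 32 mm across, 20 mm tall, 25 to 50 g, with a polished steel disc in its upper face; three to five of them stand in the carton (absent ones read None). Origin: centre of its underside, z towards the polished face
- mount4: a specimen mount: black resin puck 32 mm across, 20 mm tall, 25 to 50 g, with a polished steel disc in its upper face; three to five of them stand in the carton (absent ones read None). Origin: centre of its underside, z towards the polished face
There are look-alikes about, which are no part of the job. Leave any blue, orange or pink look-alike of the mount2 alone.

How it is judged:
By the outcome, as a careful person would: the job done as asked, in the order asked, and still so for the second after the job is handed in, with the robot touching nothing.
Of mount0, mount1, mount2, mount3, mount4 only 3 to 5 are there at a start; the rules pass over those that are not, and their reading is None.
At some moment in a run one of mount0, mount1, mount2, mount3, mount4 may be knocked a few centimetres aside while the robot is not near it.
It also fails if it takes over 210 s, if anything falls off the work surface, if the arm or the gripper's body presses on something with over 40 N, if the wrist force passes 120 N, or if a joint passes its speed limit or range.

### The arm

A 6-joint arm with a two-finger parallel gripper is mounted at the origin on the work surface. World frame = base frame: x ahead of the robot, y to its left, z up, the work surface at z = 0. Lengths are in m, angles in rad, forces in N, time in s.
With the tool pointing down it reaches from about 0.325 to 0.85 m from the base axis. Payload 15.5 kg.
Tool frame: the origin (TCP) lies between the finger pads; the fingertips stand 22 mm ahead of it and the grasp point (between the pads) lies 3 mm ahead of it; z points along the fingers, y is the line along which they close (so a half turn about z gives the same grasp; the last joint's range is limited). The gripper opens to 91 mm and grips with 3 to 60 N. Pads are 32 mm wide; open, the fingers measure 118 mm over their backs; the gripper's body (76 mm by 178 mm) begins 60 mm behind the grasp point.
Start: joints at [1.109, 0.494, 1.345, -0, 1.302, -0.096], TCP at [0.224, 0.584, 0.212] pointing down, gripper open.
Joint ranges: [-2.91, 2.91], [-0.82, 2.16], [0.22, 2.67], [-1.22, 4.37], [0.12, 2.79], [-3.08, 3.08]. Speed limits (rad/s): [1.89, 1.89, 2.57, 3.01, 3.01, 3.01].

### API

Orientations are given as a unit quaternion [w, x, y, z].
In Python, from rig import status, cams, job_done, finder gives the robot as it stands. The module is installed in compiled form; this text tells all that it offers.
- The arm moves only by the tool move_arm, never from a script. Its argument "commands" is one flat list of numbers, 7 for each row, row after row: the opening, from 0 (shut) to 1 (fully open), then the shift along the tool's x, y, z in mm, then the turn, a rotation vector about the tool's x, y, z in rad. In form: [claw, tx, ty, tz, wx, wy, wz, claw, tx, ty, tz, wx, wy, wz, ...]. A call has 1 to 5 rows; each row is the pose to reach, as a shift and turn from the pose commanded when the call began, along the tool's axes at that moment; what a row does not reach only later rows make up. A row lasts 1/12 s, in which the tool goes at most 41.7 mm and 7.16 degrees, less where a joint would pass 70% of its speed; a pose out of reach is approached as far as the arm can. A call with a gripper value outside its range is refused whole. The fingers move at their own pace and stop on an object; "squeeze" is the grip in N (left out, the last holds). Time passes only in rows, so rows that repeat a pose let the fingers close. It gives the time, the measured TCP pose, the force, the opening and the grip force at its end, in the units of the state.
- status.get_state(): the state, without advancing time (a new reading comes with each control period).
- cams.snapshot(name): name is "scene" or "top" or "wrist"; returns a dict with "pixels" (400x640x3 uint8, blue, green, red), "K" (3x3 intrinsics, pixels), "view" (4x4, takes a point from world to camera coordinates); the wrist camera has in their place "hand_eye" (4x4, takes a point from camera to tool coordinates, whose origin is the TCP and whose axes are the flange's). Camera axes: x right, y up, looking along -z (the intrinsics and any distortion apply to the point x, -y, -z); pixel columns grow to the right and rows downward; lengths in m; the calibration is good to about 2 mm. A picture is of the moment at which its call begins: read the wrist's pose just before it. There is no depth.
- job_done(): hands the job in; it is judged then, once.
Trained networks look in a picture, given as the dict that the camera call returned (one of the last four; its "shot" number tells which), for a name from the list of things; names that differ only in an ending like _2 or _b are one class to them, and where a whole thing is asked for, a point or a joint stands for the part that bears it (a point fixed in the world has none). Each returns a list of dicts, best first, with "p" (0 to 1); they miss things now and then, are a little off and sometimes report something else, mostly with a low value. They report only what shows in the picture. A call takes as long as a camera call. They do not tell look-alikes from the thing itself.
- finder.cut_out(picture, query): "pixels" (400x640 bool, what is visible of it) and "bbox" ([left, top, right, bottom] in pixels, round what is visible of it).
- finder.spot_point(picture, query): "centre" ([row, column] in pixels: a listed point, or the origin of a listed thing).
The state is a dict: "clock": time; "qpos": joint angles; "qd": joint speeds; "joint_efforts": joint torques, N m; "eef_pos": TCP position; "orientation": TCP orientation; "wrist_force": force on the tool from outside, world axes, zero at the start; "moment": the same for the moment, N m; "opening": finger opening in m; "grasp_force": force on a finger pad.
Only numpy, scipy, OpenCV 4.12 (cv2) and the standard library are available. Lean on these libraries where they do the work, as an engineer would, in place of code of your own. Each camera call takes 0.05 s, during which the arm holds its last target. There are 200 camera calls.

## Working session

There is one attempt and no reset: what is moved stays moved. The work goes in short steps, Python scripts to look and compute and a tool call to move; the robot and the scene stay as the last step left them, time stands still between calls to the robot, and variables do not carry over. Pictures are saved under pics/ and viewed, at most 14 in all, crops included, and the job is handed in when it is done.

Besides the shell and the picture viewer there is one more tool, called after ">>>" by a JSON object that holds its "method" and its "body", one argument or row to a line. move_arm: Moves the arm, as the interface text tells. Its arguments: {"type":"object","properties":{"commands":{"type":"array"},"squeeze":{"type":"number"}},"required":["commands"]}

```bash
mkdir -p pics; cat > h.py <<'E'
import numpy as np, cv2
from rig import status, cams, job_done, finder
from scipy.spatial.transform import Rotation as R
def snap(n,save=None):
    s=status.get_state(); p=cams.snapshot(n)
    if n=='wrist':
        T=np.eye(4); q=s['orientation']; T[:3,:3]=R.from_quat([q[1],q[2],q[3],q[0]]).as_matrix(); T[:3,3]=s['eef_pos']
        p['c2w']=T@np.array(p['hand_eye'])
    else: p['c2w']=np.linalg.inv(np.array(p['view']))
    if save: cv2.imwrite(f'pics/{save}.png',np.array(p['pixels']))
    return p
def ray(p,rc):
    K=np.array(p['K']); d=p.get('distortion',p.get('dist',None))
    uv=cv2.undistortPoints(np.array([[[rc[1],rc[0]]]],float),K,None if d is None else np.array(d,float))[0,0]
    v=np.array([uv[0],-uv[1],-1.]); M=p['c2w']
    return M[:3,3],M[:3,:3]@v
def at(p,rc,z):
    o,d=ray(p,rc); return o+d*(z-o[2])/d[2]
def proj(p,X):
    M=np.linalg.inv(p['c2w']); c=M[:3,:3]@np.array(X)+M[:3,3]; K=np.array(p['K'])
    u=K@np.array([c[0],-c[1],-c[2]]); return u[1]/u[2],u[0]/u[2]
def tool(X):
    "world point in current tool frame, mm"
    s=status.get_state(); q=s['orientation']; r=R.from_quat([q[1],q[2],q[3],q[0]])
    return r.inv().apply(np.array(X)-s['eef_pos'])*1000
E
python3 - <<'E'
from h import *
p=snap('top','top0'); q=snap('scene','scene0')
print(p.keys(),status.get_state())
print(np.round(p['c2w'],3),np.round(q['c2w'],3),p['K'])
for n in ['chamber','carton','lid_edge','lid_hinge','latch_nub','flap_a_edge','flap_b_edge','mount0','carton_in','wash_bottle','loupe','ref_block']:
    for im,k in((p,'T'),(q,'S')):
        print(n,k,[(np.round(d['centre']).tolist(),round(d['p'],2)) for d in finder.spot_point(im,n)][:7])
E
```

```text
dict_keys(['pixels', 'K', 'view', 'shot', 'c2w']) {'clock': 0.1, 'qpos': array([ 1.10952619e+00,  4.94130369e-01,  1.34609011e+00, -2.47328989e-05,
        1.30251206e+00, -9.54901488e-02]), 'qd': array([ 6.19281558e-06, -4.99444020e-04, -8.84923160e-04,  1.27223934e-03,
        4.50100438e-04,  5.57272303e-04]), 'joint_efforts': array([ 2.15750581e-03, -8.80225253e+01, -3.82543409e+01,  7.11054169e-02,
        4.83289955e-02, -5.15652425e-05]), 'eef_pos': array([0.2233854 , 0.58332668, 0.21098501]), 'orientation': array([-1.45156090e-04,  1.81868867e-01,  9.83322628e-01, -5.51276786e-04]), 'wrist_force': array([-0.90834557, -0.54447933,  0.72423248]), 'moment': array([ 0.02097384, -0.03045152,  0.00602471]), 'grasp_force': 0.0, 'opening': 0.09117235308313017}
[[-0.007  0.997 -0.075  0.416]
 [-1.    -0.006  0.016  0.059]
 [ 0.015  0.075  0.997  0.954]
 [ 0.     0.     0.     1.   ]] [[-0.366 -0.714  0.597  1.023]
 [ 0.93  -0.292  0.222  0.264]
 [ 0.016  0.636  0.771  0.757]
 [ 0.     0.     0.     1.   ]] [[398.96830896   0.         317.87616807]
 [  0.         398.96830896 202.61242
[... 601 characters left out ...]
 235.0], 0.75), ([153.0, 414.0], 0.27)]
flap_b_edge S [([218.0, 383.0], 0.68), ([225.0, 294.0], 0.45)]
mount0 T [([210.0, 151.0], 0.73), ([286.0, 230.0], 0.64), ([285.0, 190.0], 0.61), ([218.0, 216.0], 0.47), ([220.0, 245.0], 0.43), ([178.0, 237.0], 0.4)]
mount0 S [([260.0, 473.0], 0.69), ([197.0, 443.0], 0.69), ([186.0, 406.0], 0.66), ([257.0, 379.0], 0.63), ([228.0, 409.0], 0.63)]
carton_in T [([204.0, 226.0], 0.97)]
carton_in S [([236.0, 395.0], 0.63)]
wash_bottle T [([222.0, 247.0], 0.71), ([116.0, 340.0], 0.59)]
wash_bottle S [([277.0, 256.0], 0.73)]
loupe T [([231.0, 345.0], 0.8)]
loupe S [([189.0, 299.0], 0.58)]
ref_block T [([184.0, 334.0], 0.76)]
ref_block S [([222.0, 292.0], 0.87)]
```

View pics/top0.png

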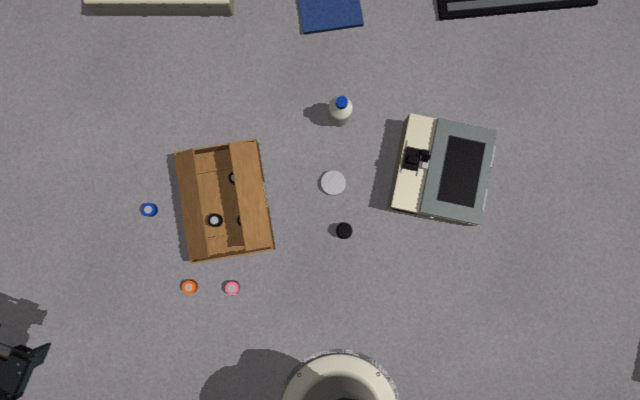

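View pics/scene0.png

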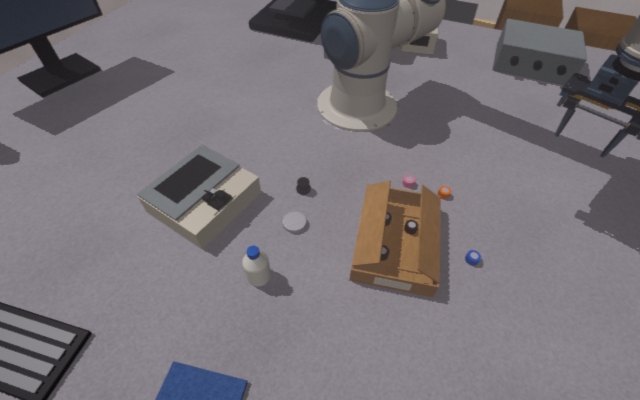

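The top view shows the carton at left (corners about (176,152), (256,141), (273,248), (193,261)). The chamber is at right, with its latch around (413,158). The blue, orange and pink look-alikes lie outside the carton. I'll zoom in to get the poses.

```bash
python3 - <<'E'
import cv2,numpy as np
a=cv2.imread('pics/top0.png')
c=cv2.resize(a[130:270,165:285],None,fx=3.3,fy=3.3,interpolation=cv2.INTER_CUBIC)
d=cv2.resize(a[105:245,385:505],None,fx=3.3,fy=3.3,interpolation=cv2.INTER_CUBIC)
cv2.imwrite('pics/z0.png',np.hstack([c,d]))
E
```

```text
(no output)
```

View pics/z0.png

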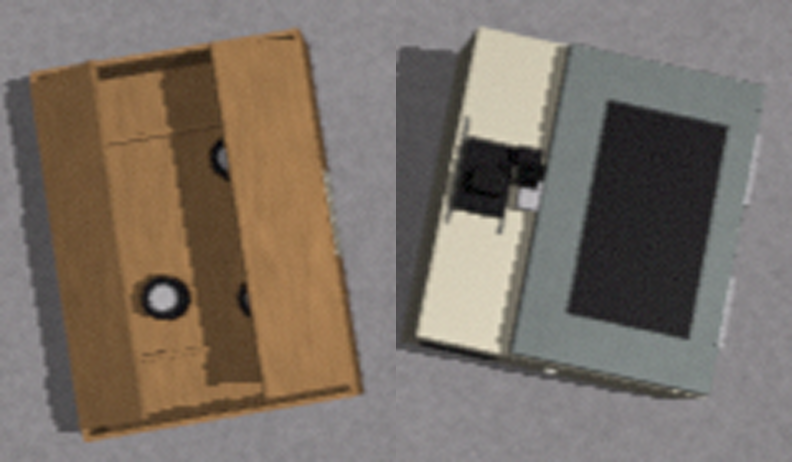

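```bash
cat > fit.py <<'E'
from h import *
from scipy.optimize import least_squares
def fit(p,pts):
    def f(t):
        r=R.from_euler('z',t[2])
        return np.concatenate([np.array(proj(p,r.apply(m)+[t[0],t[1],0]))-[v,u] for m,(u,v) in pts])
    s=least_squares(f,[.45,.0,0]); return s.x,s.fun
E
python3 - <<'E'
from fit import *
p=snap('top')
C=fit(p,[((.129,.094,.05),(174.7,152.1)),((.129,-.094,.05),(255.9,139.1)),((-.129,-.094,.05),(274.1,248.8)),((-.129,.094,.05),(190.8,263.3))])
H=fit(p,[((.11,.13,.062),(408.9,113.5)),((-.11,.13,.062),(391.1,208)),((.109,-.066,.072),(496.2,129.8)),((-.109,-.066,.072),(479.8,224.1)),((.109,.068,.072),(438.3,118)),((-.109,.068,.072),(420.2,212.6))])
for n,x in(('carton',C),('chamber',H)): print(n,np.round(x[0],4),np.round(x[1],1))
c,h=C[0],H[0]
W=lambda t,m:R.from_euler('z',t[2]).apply(m)+[t[0],t[1],0]
q=snap('scene')
for t,m in((c,(0,0,.008)),(h,(0,.107,.087)),(h,(0,-.066,.062))): print(np.round(W(t,m),3),np.round(proj(p,W(t,m))),np.round(proj(q,W(t,m))))
for d in finder.spot_point(p,'mount0'):
    X=at(p,d['centre'],.008); print('mount',np.round(X,3), np.round(R.from_euler('z',-c[2]).apply(X-[c[0],c[1],0]),3))
for n in 'wash_bottle','loupe','ref_block': print(n,[np.round(at(p,d['centre'],0),3) for d in finder.spot_point(p,n)])
s=status.get_state();print('tool y axis',np.round(R.from_quat(np.roll(s['orientation'],-1)).as_matrix(),3))
E
```

```text
carton [0.4909 0.2574 0.1625] [-0.5 -0.2 -0.9  0.1  0.8 -0.   0.6  0.2]
chamber [ 0.552  -0.2718 -0.2072] [ 0.1  0.8 -0.4  0.9  0.1 -0.7  0.3 -0.4  0.2 -0.8 -0.2  0.1]
[0.491 0.257 0.008] [202. 228.] [239. 394.]
[ 0.574 -0.167  0.087] [160. 414.] [192. 219.]
[ 0.538 -0.336  0.062] [177. 486.] [170. 172.]
mount [0.298 0.344 0.008] [-0.177  0.117  0.008]
mount [0.548 0.228 0.008] [ 0.052 -0.038  0.008]
mount [0.452 0.286 0.008] [-0.034  0.034  0.008]
mount [0.291 0.245 0.008] [-0.199  0.02   0.008]
mount [0.464 0.437 0.008] [0.003 0.182 0.008]
mount [0.446 0.206 0.008] [-0.052 -0.043  0.008]
wash_bottle [array([ 0.702, -0.006,  0.   ]), array([0.49 , 0.272, 0.   ])]
loupe [array([ 0.421, -0.016,  0.   ])]
ref_block [array([0.53 , 0.008, 0.   ])]
tool y axis [[-0.934  0.358  0.   ]
 [ 0.358  0.934  0.   ]
 [-0.     0.    -1.   ]]
```

```bash
cat >> h.py <<'E'
CAR=np.array([.4909,.2574,.1625]); CH=np.array([.552,-.2718,-.2072])
def W(t,m): return R.from_euler('z',t[2]).apply(m)+[t[0],t[1],0]
def cur():
    s=status.get_state(); q=s['orientation']; M=R.from_quat(np.roll(q,-1)).as_matrix()
    return np.array([*s['eef_pos'],np.arctan2(M[1,1],M[0,1])])
def plan(wps,start=None,step=38.):
    "wps: (claw,x,y,z,yaw[,step mm or -n for n dwell rows]); prints 5-row calls"
    c=cur() if start is None else np.array(start,float); rows=[]; p=c.copy()
    for w in wps:
        t=np.array(w[1:5]); st=w[5] if len(w)>5 else step
        n=int(-st) if st<0 else max(1,int(np.ceil(max(np.linalg.norm(t[:3]-p[:3])*1000/st,abs(t[3]-p[3])/.12))))
        rows+=[(w[0],p+(t-p)*(i+1)/n if st>0 else t) for i in range(n)]; p=t
    for i in range(0,len(rows),5):
        s,k=np.sin(c[3]),np.cos(c[3]); out=[]; b=c.copy()
        for cl,t in rows[i:i+5]:
            d=(t-b)*1000
            v=[round(-s*d[0]+k*d[1]),round(k*d[0]+s*d[1]),round(-d[2])]; a=round(-(t[3]-b[3]),2)
            out+=[cl,*v,0,0,a]
        c=b+np.array([(-s*v[0]+k*v[1])/1e3,(k*v[0]+s*v[1])/1e3,-v[2]/1e3,-a])
        print(str(out).replace(' ',''))
    print('end',np.round(c,4),len(rows))
    return c
E
python3 - <<'E'
from h import *
y=CH[2]; g=lambda x,z:W(CH,(x,.107,z))
plan([(0,*g(-.034,.16),y),(0,*g(-.034,.098),y,20),(0,*g(-.026,.098),y,5)])
E
```

```text
[0,-26,-26,2,0,0,np.float64(0.06),0,-51,-53,5,0,0,np.float64(0.13),0,-77,-79,7,0,0,np.float64(0.19),0,-102,-106,9,0,0,np.float64(0.26),0,-128,-132,12,0,0,np.float64(0.32)]
[0,-32,-17,2,0,0,np.float64(0.07),0,-65,-34,4,0,0,np.float64(0.13),0,-98,-51,7,0,0,np.float64(0.19),0,-130,-68,9,0,0,np.float64(0.26),0,-163,-85,11,0,0,np.float64(0.32)]
[0,-36,-6,3,0,0,np.float64(0.07),0,-72,-12,5,0,0,np.float64(0.13),0,-109,-18,7,0,0,np.float64(0.19),0,-145,-24,10,0,0,np.float64(0.26),0,-181,-30,12,0,0,np.float64(0.32)]
[0,-36,6,2,0,0,np.float64(0.07),0,-73,12,5,0,0,np.float64(0.13),0,-109,17,7,0,0,np.float64(0.2),0,-145,23,10,0,0,np.float64(0.26),0,-182,29,12,0,0,np.float64(0.32)]
[0,-32,17,2,0,0,np.float64(0.07),0,-65,34,5,0,0,np.float64(0.13),0,-65,34,20,0,0,np.float64(0.13),0,-65,34,36,0,0,np.float64(0.13),0,-65,34,51,0,0,np.float64(0.13)]
[0,0,0,16,0,0,np.float64(0.0),0,0,4,16,0,0,np.float64(0.0),0,0,8,16,0,0,np.float64(0.0)]
end [ 0.5489 -0.1619  0.0975 -0.205 ] 28
```

>>> {"method": "move_arm", "body": {
  "commands": [0,-26,-26,2,0,0,0.06,0,-51,-53,5,0,0,0.13,0,-77,-79,7,0,0,0.19,0,-102,-106,9,0,0,0.26,0,-128,-132,12,0,0,0.32]
}}

```text
clock: 2.02
eef_pos: [0.296, 0.4131, 0.1996]
orientation: [0.0, 0.338, 0.941, 0.0]
wrist_force: [1.6, -0.3, -0.0]
opening: 0.0607
grasp_force: 0.0
```

>>> {"method": "move_arm", "body": {
  "commands": [0,-32,-17,2,0,0,0.07,0,-65,-34,4,0,0,0.13,0,-98,-51,7,0,0,0.19,0,-130,-68,9,0,0,0.26,0,-163,-85,11,0,0,0.32]
}}

```text
clock: 2.43
eef_pos: [0.3685, 0.244, 0.1886]
orientation: [0.0, 0.483, 0.875, 0.0]
wrist_force: [1.6, 1.6, 0.8]
opening: 0.0275
grasp_force: 0.0
```

>>> {"method": "move_arm", "body": {
  "commands": [0,-36,-6,3,0,0,0.07,0,-72,-12,5,0,0,0.13,0,-109,-18,7,0,0,0.19,0,-145,-24,10,0,0,0.26,0,-181,-30,12,0,0,0.32]
}}

```text
clock: 2.85
eef_pos: [0.4402, 0.0748, 0.1766]
orientation: [0.0, 0.617, 0.787, 0.0]
wrist_force: [1.2, 0.3, -0.4]
opening: 0.0006
grasp_force: 0.0
```

>>> {"method": "move_arm", "body": {
  "commands": [0,-36,6,2,0,0,0.07,0,-73,12,5,0,0,0.13,0,-109,17,7,0,0,0.2,0,-145,23,10,0,0,0.26,0,-182,29,12,0,0,0.32]
}}

```text
clock: 3.27
eef_pos: [0.5124, -0.0947, 0.1644]
orientation: [0.0, 0.734, 0.679, 0.0]
wrist_force: [0.1, -0.1, 0.3]
opening: 0.0004
grasp_force: 0.0
```

>>> {"method": "move_arm", "body": {
  "commands": [0,-32,17,2,0,0,0.07,0,-65,34,5,0,0,0.13,0,-65,34,5,0,0,0.13]
}}

```text
clock: 3.52
eef_pos: [0.5436, -0.166, 0.1592]
orientation: [0.002, 0.778, 0.628, 0.0]
wrist_force: [-1.2, -0.3, -0.9]
opening: 0.0004
grasp_force: 0.0
```

```bash
sed -i 's/a=round(-(t\[3\]-b\[3\]),2)/a=float(round(-(t[3]-b[3]),2))/; s/v=\[round(\(.*\)),round(\(.*\)),round(-d\[2\])\]/v=[int(round(\1)),int(round(\2)),int(round(-d[2]))]/' h.py; python3 - <<'E'
from h import *
print(cur(),W(CH,(-.034,.107,.16)))
p=snap('wrist','w0'); n=finder.spot_point(p,'latch_nub'); print([(d['centre'],d['p'],at(p,d['centre'],.087)) for d in n][:2],W(CH,(0,.107,.087)))
y=CH[2]; g=lambda x,z:W(CH,(x,.107,z))
plan([(0,*g(-.034,.098),y,25),(0,*g(-.012,.098),y,5)])
E
```

```text
[ 0.54361504 -0.16595386  0.15918401 -0.21231565] [ 0.54073934 -0.16009415  0.16      ]
[([202.2, 365.2], 0.6, array([ 0.5744405 , -0.16456751,  0.087     ]))] [ 0.5740121  -0.16708865  0.087     ]
[0,0,0,20,0,0,0.0,0,1,0,41,0,0,0.0,0,1,-1,61,0,0,0.0,0,1,4,61,0,0,0.0,0,1,8,61,0,0,0.0]
[0,0,4,0,0,0,0.0,0,0,9,0,0,0,0.0,0,0,13,0,0,0,0.0]
end [ 0.562  -0.1647  0.0981 -0.2068] 8
```

>>> {"method": "move_arm", "body": {
  "commands": [0,0,0,20,0,0,0,0,0,0,40,0,0,0,0,0,0,62,0,0,0,0,0,4,62,0,0,0,0,0,8,62,0,0,0]
}}

```text
clock: 4.03
eef_pos: [0.5483, -0.1608, 0.0974]
orientation: [-0.001, 0.775, 0.632, -0.0]
wrist_force: [1.0, -0.2, 0.7]
opening: 0.0004
grasp_force: 0.0
```

>>> {"method": "move_arm", "body": {
  "commands": [0,0,5,0,0,0,0,0,0,10,0,0,0,0,0,0,15,0,0,0,0,0,0,15,0,0,0,0,0,0,15,0,0,0,0]
}}

```text
clock: 4.45
eef_pos: [0.5641, -0.165, 0.098]
orientation: [0.0, 0.776, 0.631, 0.0]
wrist_force: [-0.4, 0.7, 0.8]
opening: 0.0007
grasp_force: 0.0
```

```bash
python3 - <<'E'
from h import *
print(cur(),status.get_state()['wrist_force'])
q=snap('scene','s1')
print([(np.round(d['centre']),d['p']) for d in finder.spot_point(q,'lid_edge')])
cv2.imwrite('pics/s1c.png',cv2.resize(q['pixels'][80:300,100:340],None,fx=2,fy=2))
E
```

```text
[ 0.56408095 -0.16502218  0.09798435 -0.20486494] [-0.37796143  0.71376247  0.83808124]
[(array([189., 204.]), 0.87)]
```

View pics/s1c.png

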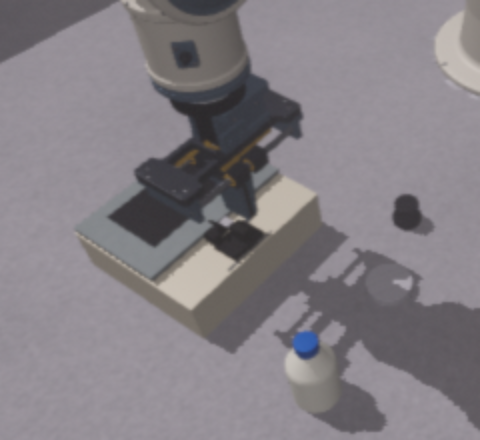

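The lid is still shut and the finger has met the nub only lightly, if at all. I'll keep pushing in small steps.

>>> {"method": "move_arm", "body": {
  "commands": [0,0,2,0,0,0,0,0,0,4,0,0,0,0,0,0,4,0,0,0,0]
}}

```text
clock: 4.8
eef_pos: [0.5679, -0.1659, 0.0976]
orientation: [0.0, 0.776, 0.631, 0.0]
wrist_force: [0.2, 0.1, -0.4]
opening: 0.0006
grasp_force: 0.0
```

>>> {"method": "move_arm", "body": {
  "commands": [0,0,2,0,0,0,0,0,0,4,0,0,0,0,0,0,4,0,0,0,0]
}}

```text
clock: 5.05
eef_pos: [0.5719, -0.1667, 0.0975]
orientation: [0.0, 0.776, 0.631, 0.0]
wrist_force: [1.3, 0.6, 0.3]
opening: 0.0005
grasp_force: 0.0
```

```bash
python3 - <<'E'
from h import *
q=snap('scene','s2')
print([(np.round(d['centre']),d['p']) for d in finder.spot_point(q,'lid_edge')],[(np.round(d['centre']),d['p']) for d in finder.spot_point(q,'latch_nub')],proj(q,W(CH,(0,.107,.087))),proj(q,W(CH,(.014,.107,.087))))
cv2.imwrite('pics/s2c.png',cv2.resize(q['pixels'][130:250,150:280],None,fx=4,fy=4))
E
```

```text
[(array([192., 207.]), 0.98)] [(array([191., 220.]), 0.63), (array([167., 172.]), 0.32), (array([220., 384.]), 0.32)] (np.float64(192.12521621954969), np.float64(218.95006912760624)) (np.float64(195.80966653738406), np.float64(214.82387949803046))
```

View pics/s2c.png

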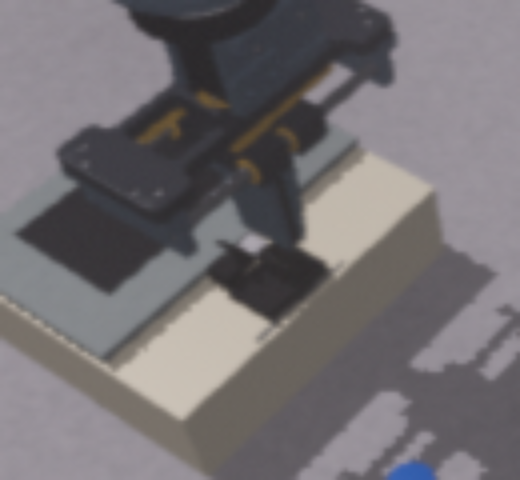

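```bash
python3 - <<'E'
from h import *
q=snap('scene'); c=cur()
f=lambda X:(np.array(proj(q,X))-[130,150])[::-1]*4
print(c,'tip',f(c[:3]-[0,0,.022]),'nub',f(W(CH,(0,.107,.087))),'deck corner',f(W(CH,(.11,.13,.062))),f(W(CH,(-.11,.13,.062))))
w=snap('wrist','w1'); print(proj(w,W(CH,(0,.107,.087))),proj(w,c[:3]-[0,0,.022]))
E
```

```text
[ 0.57135161 -0.16651169  0.0975055  -0.20501796] tip [282.77446315 258.07850109] nub [275.80027651 248.50086488] deck corner [178.67549377 415.90505999] [428.79639026 182.51360904]
(np.float64(241.94961732623455), np.float64(331.06137242065984)) (np.float64(235.09626333239282), np.float64(326.3460091471792))
```

View pics/w1.png

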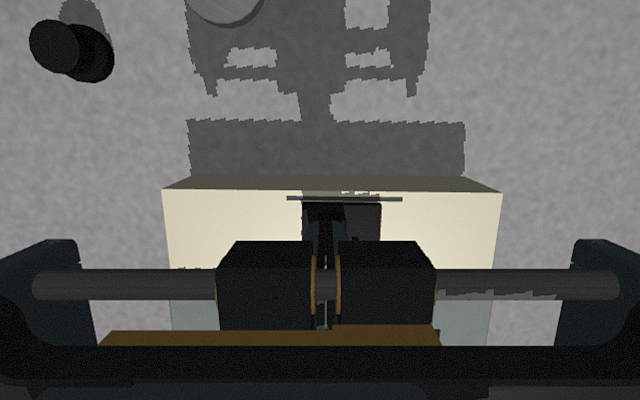

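```bash
python3 - <<'E'
import cv2,numpy as np
f=lambda n:cv2.resize(cv2.imread(f'pics/{n}.png')[175:225,190:245],None,fx=7,fy=7,interpolation=cv2.INTER_CUBIC)
w=cv2.imread('pics/w1.png')[180:270,250:450]; w0=cv2.imread('pics/w0.png')[150:240,250:450]
g=lambda a:cv2.convertScaleAbs(a,alpha=2.2,beta=20)
cv2.imwrite('pics/cmp.png',np.vstack([g(np.hstack([f('scene0'),f('s2')])),np.pad(g(cv2.resize(np.hstack([w0,w]),(770,173))),((0,0),(0,0),(0,0)))]))
E
```

```text
(no output)
```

View pics/cmp.png

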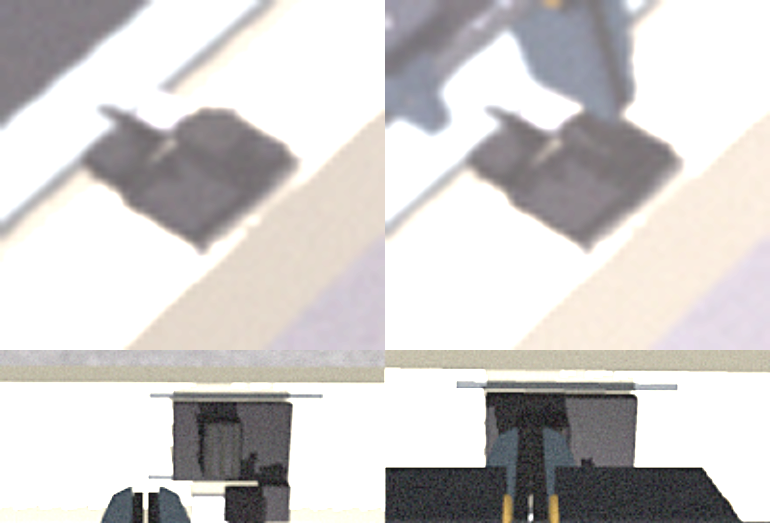

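>>> {"method": "move_arm", "body": {
  "commands": [0,0,2,0,0,0,0,0,0,4,0,0,0,0,0,0,4,0,0,0,0]
}}

```text
clock: 5.55
eef_pos: [0.5758, -0.1675, 0.0976]
orientation: [0.0, 0.776, 0.631, 0.0]
wrist_force: [0.7, 0.0, 0.9]
opening: 0.0005
grasp_force: 0.0
```

>>> {"method": "move_arm", "body": {
  "commands": [0,0,2,0,0,0,0,0,0,4,0,0,0,0,0,0,4,0,0,0,0]
}}

```text
clock: 5.8
eef_pos: [0.5797, -0.1683, 0.0975]
orientation: [0.0, 0.776, 0.631, 0.0]
wrist_force: [0.1, -0.3, 0.3]
opening: -0.0001
grasp_force: 0.0
```

```bash
python3 - <<'E'
from h import *
s=snap('scene'); w=snap('wrist')
g=lambda a:cv2.convertScaleAbs(a,alpha=2.2,beta=20)
cv2.imwrite('pics/cmp2.png',g(np.hstack([cv2.resize(s['pixels'][165:225,190:250],(420,420),interpolation=cv2.INTER_CUBIC),cv2.resize(w['pixels'][180:300,270:390],(420,420))[:,:380]])))
E
```

```text
(no output)
```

View pics/cmp2.png

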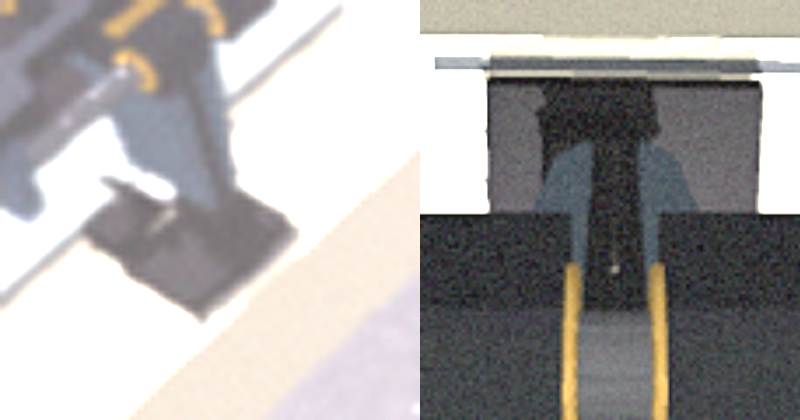

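The fingertips seem to have passed over the nub without moving the latch. I'll back off, go about 10 mm lower, and push again in small steps.

>>> {"method": "move_arm", "body": {
  "commands": [0,0,0,-20,0,0,0,0,0,-25,-20,0,0,0,0,0,-48,-20,0,0,0,0,0,-48,4,0,0,0,0,0,-48,4,0,0,0]
}}

```text
clock: 6.32
eef_pos: [0.53, -0.1576, 0.0914]
orientation: [-0.002, 0.776, 0.631, -0.001]
wrist_force: [-0.3, 0.8, -0.4]
opening: 0.0003
grasp_force: 0.0
```

>>> {"method": "move_arm", "body": {
  "commands": [0,0,0,3,0,0,0,0,0,0,6,0,0,0,0,0,0,6,0,0,0]
}}

```text
clock: 6.57
eef_pos: [0.5329, -0.1586, 0.0875]
orientation: [0.0, 0.776, 0.631, 0.0]
wrist_force: [0.3, 0.1, 0.5]
opening: 0.0006
grasp_force: 0.0
```

```bash
python3 - <<'E'
from h import *
c=cur();print(c,R.from_euler('z',-CH[2]).apply(c[:3]-[CH[0],CH[1],0]),status.get_state()['wrist_force'])
s=snap('scene'); w=snap('wrist')
t=c[:3]-[0,0,.022]; print('tip scene',(np.array(proj(s,t))-[165,190])[::-1]*7,'tip wrist',(np.array(proj(w,t))-[150,230])[::-1]*[2.11,2.625])
print('nub wrist',(np.array(proj(w,W(CH,(0,.107,.087))))-[150,230])[::-1]*[2.11,2.625])
g=lambda a:cv2.convertScaleAbs(a,alpha=2.2,beta=20)
cv2.imwrite('pics/cmp3.png',g(np.hstack([cv2.resize(s['pixels'][165:225,190:250],(420,420),interpolation=cv2.INTER_CUBIC),cv2.resize(w['pixels'][150:310,230:410],(380,420))])))
E
```

```text
[ 0.53288929 -0.15858033  0.0875053  -0.20493013] [-0.04199357  0.10686652  0.0875053 ] [0.25604619 0.14702941 0.45983043]
tip scene [296.67531794 155.51176346] tip wrist [203.34724839 222.98368917]
nub wrist [362.81647646 257.88629404]
```

View pics/cmp3.png

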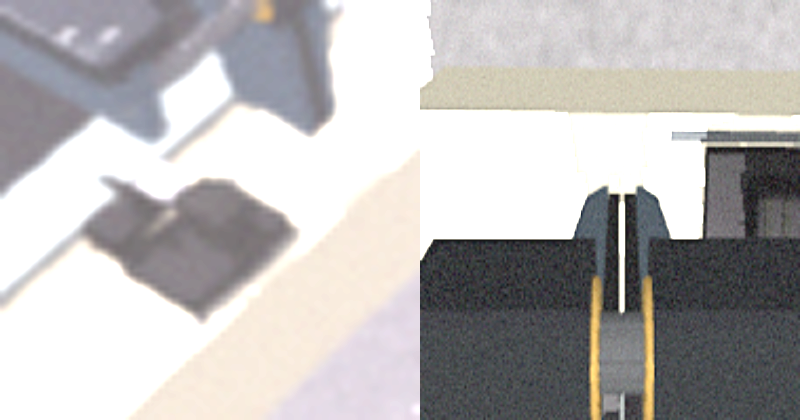

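>>> {"method": "move_arm", "body": {
  "commands": [0,0,0,1,0,0,0,0,0,0,2,0,0,0,0,0,0,2,0,0,0]
}}

```text
clock: 6.92
eef_pos: [0.5323, -0.1584, 0.0855]
orientation: [0.0, 0.776, 0.631, 0.0]
wrist_force: [-0.0, -0.6, 0.2]
opening: 0.0005
grasp_force: 0.0
```

>>> {"method": "move_arm", "body": {
  "commands": [0,0,0,1,0,0,0,0,0,0,1,0,0,0]
}}

```text
clock: 7.08
eef_pos: [0.5322, -0.1584, 0.0844]
orientation: [-0.0, 0.776, 0.631, -0.0]
wrist_force: [-0.1, 0.0, -0.2]
opening: 0.0002
grasp_force: 0.0
```

>>> {"method": "move_arm", "body": {
  "commands": [0,0,0,1,0,0,0,0,0,0,1,0,0,0]
}}

```text
clock: 7.25
eef_pos: [0.5322, -0.1584, 0.0834]
orientation: [-0.0, 0.776, 0.631, -0.0]
wrist_force: [0.8, -0.2, -0.4]
opening: 0.0004
grasp_force: 0.0
```

>>> {"method": "move_arm", "body": {
  "commands": [0,0,0,1,0,0,0,0,0,0,1,0,0,0]
}}

```text
clock: 7.42
eef_pos: [0.5322, -0.1584, 0.0824]
orientation: [-0.0, 0.776, 0.631, -0.0]
wrist_force: [-0.4, -0.1, 0.0]
opening: 0.0001
grasp_force: 0.0
```

>>> {"method": "move_arm", "body": {
  "commands": [0,0,0,1,0,0,0,0,0,0,2,0,0,0]
}}

```text
clock: 7.58
eef_pos: [0.5323, -0.1584, 0.0805]
orientation: [0.0, 0.776, 0.631, 0.0]
wrist_force: [-1.0, 0.1, -0.3]
opening: 0.0005
grasp_force: 0.0
```

>>> {"method": "move_arm", "body": {
  "commands": [0,0,0,1,0,0,0,0,0,0,2,0,0,0]
}}

```text
clock: 7.75
eef_pos: [0.5323, -0.1584, 0.0784]
orientation: [-0.0, 0.776, 0.631, -0.0]
wrist_force: [-0.3, -0.3, 0.4]
opening: 0.0005
grasp_force: 0.0
```

>>> {"method": "move_arm", "body": {
  "commands": [0,0,0,1,0,0,0,0,0,0,2,0,0,0]
}}

```text
clock: 7.92
eef_pos: [0.5322, -0.1584, 0.0764]
orientation: [-0.0, 0.776, 0.631, -0.0]
wrist_force: [0.4, -0.1, -0.5]
opening: 0.0008
grasp_force: 0.0
```

>>> {"method": "move_arm", "body": {
  "commands": [0,0,0,1,0,0,0,0,0,0,2,0,0,0]
}}

```text
clock: 8.08
eef_pos: [0.5323, -0.1584, 0.0744]
orientation: [-0.0, 0.776, 0.631, -0.0]
wrist_force: [0.3, 0.5, -0.1]
opening: 0.0004
grasp_force: 0.0
```

>>> {"method": "move_arm", "body": {
  "commands": [0,0,4,0,0,0,0,0,0,8,0,0,0,0,0,0,12,0,0,0,0,0,0,14,0,0,0,0]
}}

```text
clock: 8.42
eef_pos: [0.5469, -0.1615, 0.0746]
orientation: [0.0, 0.776, 0.631, 0.0]
wrist_force: [0.2, -1.0, 0.1]
opening: 0.0005
grasp_force: 0.0
```

>>> {"method": "move_arm", "body": {
  "commands": [0,0,2,0,0,0,0,0,0,4,0,0,0,0,0,0,4,0,0,0,0]
}}

```text
clock: 8.67
eef_pos: [0.5503, -0.1622, 0.0746]
orientation: [0.0, 0.776, 0.631, 0.0]
wrist_force: [-0.8, 0.4, 0.1]
opening: 0.0004
grasp_force: 0.0
```

>>> {"method": "move_arm", "body": {
  "commands": [0,0,2,0,0,0,0,0,0,4,0,0,0,0,0,0,4,0,0,0,0]
}}

```text
clock: 8.92
eef_pos: [0.5542, -0.163, 0.0746]
orientation: [0.0, 0.776, 0.631, 0.0]
wrist_force: [-0.6, 0.2, -0.1]
opening: 0.0006
grasp_force: 0.0
```

>>> {"method": "move_arm", "body": {
  "commands": [0,0,2,0,0,0,0,0,0,4,0,0,0,0,0,0,4,0,0,0,0]
}}

```text
clock: 9.17
eef_pos: [0.5578, -0.1637, 0.0745]
orientation: [-0.0, 0.776, 0.631, -0.0]
wrist_force: [-0.1, 0.3, 0.2]
opening: 0.0005
grasp_force: 0.2
```

>>> {"method": "move_arm", "body": {
  "commands": [0,0,2,0,0,0,0,0,0,4,0,0,0,0,0,0,4,0,0,0,0]
}}

```text
clock: 9.42
eef_pos: [0.5617, -0.1645, 0.0744]
orientation: [-0.0, 0.776, 0.631, -0.0]
wrist_force: [-3.5, 0.6, 0.5]
opening: 0.0004
grasp_force: 1.5
```

```bash
python3 - <<'E'
from h import *
c=cur();print(c,R.from_euler('z',-CH[2]).apply(c[:3]-[CH[0],CH[1],0]),status.get_state()['wrist_force'])
s=snap('scene','s4'); w=snap('wrist','w4')
g=lambda a:cv2.convertScaleAbs(a,alpha=2.2,beta=20)
cv2.imwrite('pics/cmp4.png',g(np.hstack([cv2.resize(s['pixels'][165:225,190:250],(420,420),interpolation=cv2.INTER_CUBIC),cv2.resize(w['pixels'][150:310,230:410],(380,420))])))
E
```

```text
[ 0.5616621  -0.16452377  0.07444703 -0.20502296] [-0.01261349  0.10696937  0.07444703] [-3.51335031  0.64431183  0.51928694]
```

View pics/cmp4.png

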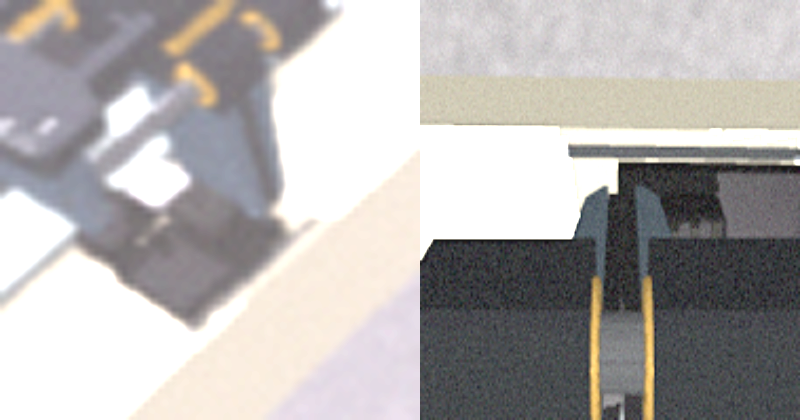

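Contact now: -3.5 N, and the latch has started to move. I'll push on.

>>> {"method": "move_arm", "body": {
  "commands": [0,0,2,0,0,0,0,0,0,4,0,0,0,0,0,0,6,0,0,0,0,0,0,6,0,0,0,0]
}}

```text
clock: 9.85
eef_pos: [0.5678, -0.1658, 0.0745]
orientation: [0.0, 0.776, 0.631, -0.0]
wrist_force: [-4.5, -0.0, -0.1]
opening: 0.0006
grasp_force: 1.9
```

>>> {"method": "move_arm", "body": {
  "commands": [0,0,1,0,0,0,0,0,0,2,0,0,0,0,0,0,2,0,0,0,0,0,0,2,0,0,0,0,0,0,2,0,0,0,0]
}}

```text
clock: 10.27
eef_pos: [0.5694, -0.1662, 0.0745]
orientation: [-0.0, 0.776, 0.631, -0.0]
wrist_force: [-4.9, -1.1, 0.7]
opening: 0.0005
grasp_force: 2.0
```

```bash
python3 - <<'E'
from h import *
s=snap('scene')
print([(np.round(d['centre']),d['p']) for d in finder.spot_point(s,'lid_edge')],proj(s,W(CH,(0,-.066-.134*.416,.062+.134*.91))),proj(s,W(CH,(0,.068,.072))))
print([(np.round(d['centre']),d['p']) for d in finder.spot_point(s,'chamber_in')])
E
```

```text
[(array([131., 155.]), 0.73), (array([241., 395.]), 0.49)] (np.float64(125.44579213970796), np.float64(140.63923991322488)) (np.float64(189.3809013219068), np.float64(208.491096438892))
[(array([195., 198.]), 0.59)]
```

The lid is flying open. I'll retract and go to the flaps.

```bash
python3 - <<'E'
from h import *
c=cur(); y=CAR[2]; g=lambda yy,z:W(CAR,(0,yy,z))
b=W(CH,(-.025,.107,.0745))
e=plan([(0,*b,c[3],12),(0,b[0],b[1],.17,c[3],35),(0,*g(.004,.17),y),(0,*g(.004,.076),y,32)])
print('flap a')
e=plan([(0,*g(.03,.080),y,15),(0,*g(.076,.110),y,15),(0,*g(.102,.096),y,15),(0,*g(.08,.1),y,25),(0,*g(.06,.15),y,35)],start=e)
print('flap b')
e=plan([(0,*g(0,.14),y),(0,*g(0,.076),y,30),(0,*g(-.026,.076),y,15),(0,*g(-.076,.110),y,15),(0,*g(-.102,.096),y,15),(0,*g(-.08,.1),y,25),(0,*g(-.06,.15),y,35)],start=e)
E
```

```text
[0,0,-10,0,0,0,-0.0,0,0,-20,0,0,0,-0.0,0,0,-20,-32,0,0,-0.0,0,0,-20,-64,0,0,-0.0,0,0,-20,-96,0,0,-0.0]
[0,34,-12,0,0,0,-0.03,0,67,-24,0,0,0,-0.06,0,101,-36,0,0,0,-0.09,0,134,-48,0,0,0,-0.12,0,168,-60,0,0,0,-0.15]
[0,35,-7,0,0,0,-0.03,0,70,-14,0,0,0,-0.06,0,105,-21,0,0,0,-0.1,0,140,-28,0,0,0,-0.13,0,175,-35,0,0,0,-0.16]
[0,35,-1,0,0,0,-0.03,0,71,-2,0,0,0,-0.06,0,71,-2,32,0,0,-0.06,0,71,-2,63,0,0,-0.06,0,71,-2,94,0,0,-0.06]
end [0.4905 0.2617 0.0765 0.165 ] 20
flap a
[0,13,0,-2,0,0,0.0,0,26,0,-4,0,0,0.0,0,37,0,-11,0,0,0.0,0,49,0,-19,0,0,0.0,0,60,0,-26,0,0,0.0]
[0,12,0,-8,0,0,0.0,0,25,0,-1,0,0,0.0,0,38,0,6,0,0,0.0,0,16,0,2,0,0,0.0,0,6,0,-23,0,0,0.0]
[0,-10,0,-25,0,0,0.0]
end [0.4813 0.3169 0.1505 0.165 ] 11
flap b
[0,-30,0,5,0,0,0.0,0,-60,0,10,0,0,0.0,0,-60,0,32,0,0,0.0,0,-60,0,53,0,0,0.0,0,-60,0,74,0,0,0.0]
[0,-13,0,0,0,0,0.0,0,-26,0,0,0,0,0.0,0,-36,0,-6,0,0,0.0,0,-46,0,-13,0,0,0.0,0,-56,0,-20,0,0,0.0]
[0,-10,-1,-7,0,0,0.0,0,-20,-1,-14,0,0,0.0,0,-33,-1,-7,0,0,0.0,0,-46,-1,0,0,0,0.0,0,-24,-1,-4,0,0,0.0]
[0,10,0,-25,0,0,0.0,0,20,1,-50,0,0,0.0]
end [0.501  0.1985 0.1505 0.165 ] 17
```

>>> {"method": "move_arm", "body": {
  "commands": [0,0,-10,0,0,0,0,0,0,-20,0,0,0,0,0,0,-20,-32,0,0,0,0,0,-20,-64,0,0,0,0,0,-20,-96,0,0,0]
}}

```text
clock: 10.83
eef_pos: [0.5502, -0.1619, 0.1718]
orientation: [0.0, 0.776, 0.631, 0.0]
wrist_force: [1.5, -0.6, -0.1]
opening: 0.0006
grasp_force: 0.0
```

>>> {"method": "move_arm", "body": {
  "commands": [0,34,-12,0,0,0,-0.03,0,67,-24,0,0,0,-0.06,0,101,-36,0,0,0,-0.09,0,134,-48,0,0,0,-0.12,0,168,-60,0,0,0,-0.15]
}}

```text
clock: 11.25
eef_pos: [0.5257, 0.0162, 0.171]
orientation: [0.001, 0.726, 0.688, 0.001]
wrist_force: [0.9, 0.5, -0.5]
opening: 0.0003
grasp_force: 0.0
```

>>> {"method": "move_arm", "body": {
  "commands": [0,35,-7,0,0,0,-0.03,0,70,-14,0,0,0,-0.06,0,105,-21,0,0,0,-0.1,0,140,-28,0,0,0,-0.13,0,175,-35,0,0,0,-0.16]
}}

```text
clock: 11.67
eef_pos: [0.5002, 0.1935, 0.171]
orientation: [0.0, 0.668, 0.744, 0.001]
wrist_force: [0.9, -0.0, -0.2]
opening: 0.0003
grasp_force: 0.0
```

>>> {"method": "move_arm", "body": {
  "commands": [0,35,-1,0,0,0,-0.03,0,71,-2,0,0,0,-0.06,0,71,-2,32,0,0,-0.06,0,71,-2,63,0,0,-0.06,0,71,-2,94,0,0,-0.06]
}}

```text
clock: 12.08
eef_pos: [0.4913, 0.2632, 0.076]
orientation: [0.001, 0.646, 0.763, 0.002]
wrist_force: [0.7, -0.0, -0.2]
opening: 0.0003
grasp_force: 0.0
```

```bash
python3 - <<'E'
from h import *
c=cur();print(c,R.from_euler('z',-CAR[2]).apply(c[:3]-[CAR[0],CAR[1],0]),status.get_state()['wrist_force'])
p=snap('top')
for n,z in(('flap_a_edge',.088),('flap_b_edge',.078)): print(n,[(np.round(R.from_euler('z',-CAR[2]).apply(at(p,d['centre'],z)-[CAR[0],CAR[1],0]),3),d['p']) for d in finder.spot_point(p,n)])
E
```

```text
[0.49130111 0.2631791  0.07604768 0.16657045] [0.0013308  0.00563807 0.07604768] [ 0.69369994 -0.00752046 -0.23111777]
flap_a_edge []
flap_b_edge [(array([ 0.006, -0.031,  0.078]), 0.93)]
```

>>> {"method": "move_arm", "body": {
  "commands": [0,13,0,-2,0,0,0,0,26,0,-4,0,0,0,0,37,0,-11,0,0,0,0,49,0,-19,0,0,0,0,60,0,-26,0,0,0]
}}

```text
clock: 12.65
eef_pos: [0.4812, 0.3229, 0.1049]
orientation: [0.0, 0.646, 0.763, 0.001]
wrist_force: [0.3, -0.4, -0.2]
opening: 0.0008
grasp_force: 0.2
```

>>> {"method": "move_arm", "body": {
  "commands": [0,12,0,-8,0,0,0,0,25,0,-1,0,0,0,0,38,0,6,0,0,0,0,38,0,6,0,0,0]
}}

```text
clock: 12.98
eef_pos: [0.474, 0.3611, 0.0968]
orientation: [-0.0, 0.646, 0.763, 0.001]
wrist_force: [-1.5, -0.5, -1.4]
opening: 0.0003
grasp_force: 0.0
```

>>> {"method": "move_arm", "body": {
  "commands": [0,-22,0,-4,0,0,0,0,-32,0,-29,0,0,0,0,-48,0,-54,0,0,0,0,-78,0,-49,0,0,0,0,-102,0,-44,0,0,0]
}}

```text
clock: 13.4
eef_pos: [0.4924, 0.2572, 0.1426]
orientation: [0.001, 0.646, 0.763, 0.002]
wrist_force: [1.6, -0.3, -0.8]
opening: 0.0004
grasp_force: 0.0
```

>>> {"method": "move_arm", "body": {
  "commands": [0,0,0,22,0,0,0,0,0,0,43,0,0,0,0,0,0,64,0,0,0,0,-13,0,64,0,0,0,0,-26,0,64,0,0,0]
}}

```text
clock: 13.82
eef_pos: [0.4949, 0.2348, 0.0775]
orientation: [-0.002, 0.647, 0.763, 0.002]
wrist_force: [3.4, -2.2, 4.7]
opening: 0.0007
grasp_force: 0.2
```

>>> {"method": "move_arm", "body": {
  "commands": [0,-10,0,-6,0,0,0,0,-20,0,-13,0,0,0,0,-30,0,-20,0,0,0,0,-40,0,-27,0,0,0,0,-50,0,-34,0,0,0]
}}

```text
clock: 14.23
eef_pos: [0.5041, 0.1816, 0.1118]
orientation: [0.0, 0.647, 0.763, 0.0]
wrist_force: [0.3, 0.3, -0.8]
opening: 0.0008
grasp_force: 0.2
```

>>> {"method": "move_arm", "body": {
  "commands": [0,-13,0,7,0,0,0,0,-26,0,14,0,0,0,0,-26,0,14,0,0,0,0,-4,0,10,0,0,0,0,6,0,-15,0,0,0]
}}

```text
clock: 14.65
eef_pos: [0.5004, 0.1885, 0.1224]
orientation: [-0.002, 0.647, 0.762, -0.003]
wrist_force: [-1.0, -0.1, -1.0]
opening: 0.0007
grasp_force: 0.0
```

>>> {"method": "move_arm", "body": {
  "commands": [0.5,0,0,-38,0,0,0,0.5,0,0,-76,0,0,0,0.5,0,-40,-76,0,0,0,0.5,0,-80,-76,0,0,0,0.5,0,-110,-76,0,0,0]
}}

```text
clock: 15.07
eef_pos: [0.3916, 0.17, 0.2013]
orientation: [-0.0, 0.646, 0.763, -0.0]
wrist_force: [-0.4, 0.5, -0.1]
opening: 0.0309
grasp_force: 0.0
```

```bash
python3 - <<'E'
from h import *
print(cur())
p=snap('top','top1')
iv=lambda X:np.round(R.from_euler('z',-CAR[2]).apply(X-[CAR[0],CAR[1],0]),3)
for n,z in(('flap_a_edge',.105),('flap_b_edge',.105)): print(n,[(iv(at(p,d['centre'],z)),d['p']) for d in finder.spot_point(p,n)])
for d in finder.spot_point(p,'mount0'): X=at(p,d['centre'],.008); print(np.round(d['centre']),round(d['p'],2),np.round(X,3),iv(X))
d=p['pixels']; cv2.imwrite('pics/z1.png',np.hstack([cv2.resize(d[120:280,150:290],(420,480)),cv2.resize(d[100:250,385:515],(380,480))]))
E
```

```text
[0.39155163 0.16996726 0.20134331 0.16494571]
flap_a_edge [(array([-0.003,  0.133,  0.105]), 0.81), (array([-0.001, -0.129,  0.105]), 0.29), (array([ 0.039, -0.044,  0.105]), 0.24)]
flap_b_edge [(array([-0.003, -0.128,  0.105]), 0.9)]
[206. 157.] 0.64 [0.481 0.424 0.008] [0.018 0.166 0.008]
[212. 150.] 0.53 [0.467 0.44  0.008] [0.006 0.184 0.008]
[178. 237.] 0.47 [0.548 0.236 0.008] [ 0.052 -0.031  0.008]
```

View pics/z1.png

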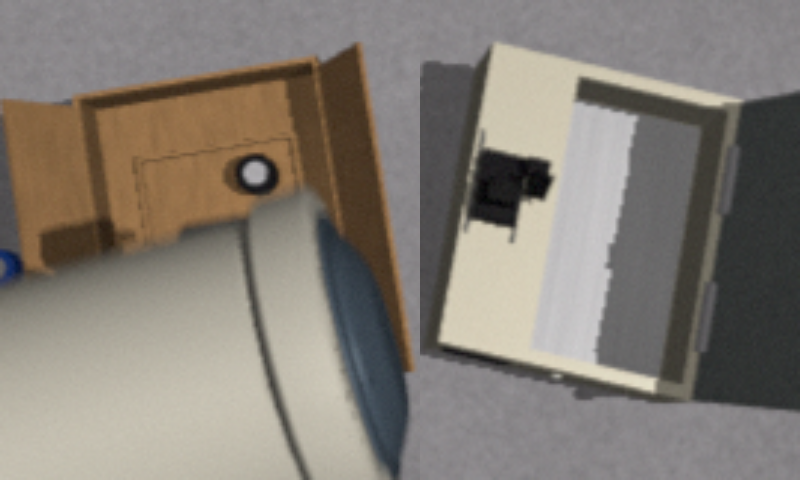

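Both flaps are back at about 2.2 rad and the lid is fully open. The arm hides most of the mounts, so I'll use the scene and wrist cameras.

```bash
cat >> h.py <<'E'
def ic(X,t=None):
    t=CAR if t is None else t; return R.from_euler('z',-t[2]).apply(np.array(X)-[t[0],t[1],0])
def mounts(p,z=.008,t=None):
    for d in finder.spot_point(p,'mount0'):
        X=at(p,d['centre'],z); print(np.round(d['centre']),round(d['p'],2),np.round(X,3),np.round(ic(X,t),3))
E
python3 - <<'E'
from h import *
for n in('scene','wrist'): print(n);mounts(snap(n,n+'5'))
E
```

```text
scene
[228. 410.] 0.65 [0.444 0.285 0.008] [-0.042  0.035  0.008]
[196. 444.] 0.64 [0.304 0.348 0.008] [-0.17   0.119  0.008]
[255. 381.] 0.57 [0.547 0.24  0.008] [ 0.053 -0.026  0.008]
[258. 471.] 0.52 [0.475 0.44  0.008] [0.014 0.183 0.008]
wrist
[ 95. 238.] 0.91 [0.289 0.247 0.008] [-0.201  0.023  0.008]
[ 84. 390.] 0.79 [0.444 0.284 0.008] [-0.042  0.034  0.008]
[145. 472.] 0.7 [0.545 0.238 0.008] [ 0.05  -0.028  0.008]
[149. 377.] 0.65 [0.444 0.216 0.008] [-0.053 -0.033  0.008]
```

```bash
python3 - <<'E'
from h import *
y=.165
plan([(.48,.445,.2845,.16,y,35),(.48,.445,.2845,.10,y,30)])
E
```

```text
[0.48,26,17,10,0,0,-0.0,0.48,52,34,21,0,0,-0.0,0.48,78,51,31,0,0,-0.0,0.48,104,68,41,0,0,-0.0,0.48,104,68,71,0,0,-0.0]
[0.48,0,0,30,0,0,-0.0]
end [0.4451 0.2845 0.1003 0.1648] 6
```

>>> {"method": "move_arm", "body": {
  "commands": [0.48,26,17,10,0,0,0,0.48,52,34,21,0,0,0,0.48,78,51,31,0,0,0,0.48,104,68,41,0,0,0,0.48,104,68,71,0,0,0]
}}

```text
clock: 15.88
eef_pos: [0.4492, 0.2898, 0.1319]
orientation: [0.001, 0.646, 0.763, 0.004]
wrist_force: [0.1, 1.0, 0.0]
opening: 0.0435
grasp_force: 0.0
```

>>> {"method": "move_arm", "body": {
  "commands": [0.48,0,0,30,0,0,0,0.48,0,0,30,0,0,0,0.48,0,0,30,0,0,0]
}}

```text
clock: 16.13
eef_pos: [0.4437, 0.284, 0.0996]
orientation: [-0.001, 0.646, 0.763, -0.002]
wrist_force: [-0.3, 0.1, 0.6]
opening: 0.0436
grasp_force: 0.0
```

```bash
python3 - <<'E'
from h import *
c=cur();print(c); w=snap('wrist','w6'); mounts(w)
print(proj(w,c[:3]-[0,0,.022]),proj(w,c[:3]-[0,0,.011]))
E
```

```text
[0.44368456 0.28399238 0.09958269 0.16487526]
[101. 149.] 0.91 [0.297 0.343 0.008] [-0.178  0.116  0.008]
[  4. 402.] 0.62 [0.471 0.438 0.008] [0.01  0.182 0.008]
[204. 328.] 0.55 [0.444 0.286 0.008] [-0.041  0.036  0.008]
[277. 318.] 0.49 [0.447 0.219 0.008] [-0.049 -0.031  0.008]
(np.float64(235.5231839360336), np.float64(326.8116736041621)) (np.float64(242.0694564743783), np.float64(326.82385097502214))
```

View pics/w6.png

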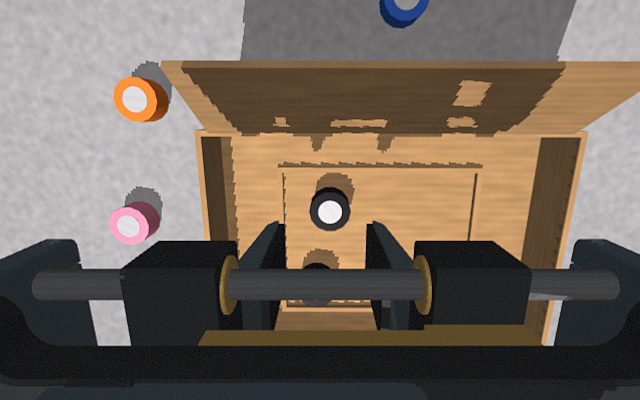

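Mount A at (329,209) lies centred between the fingers, and another mount shows at (318,283). Only the coloured look-alikes are outside the carton. Descending in steps to find the true tip height.

>>> {"method": "move_arm", "body": {
  "commands": [0.48,1,0,22,0,0,0,0.48,2,0,44,0,0,0,0.48,2,0,60,0,0,0,0.48,2,0,66,0,0,0,0.48,2,0,66,0,0,0]
}}

```text
clock: 16.65
eef_pos: [0.4442, 0.2862, 0.0348]
orientation: [-0.0, 0.647, 0.763, -0.0]
wrist_force: [-1.3, -0.3, -0.1]
opening: 0.0438
grasp_force: 0.0
```

>>> {"method": "move_arm", "body": {
  "commands": [0.48,0,0,1,0,0,0,0.48,0,0,2,0,0,0,0.48,0,0,2,0,0,0]
}}

```text
clock: 16.9
eef_pos: [0.4446, 0.2866, 0.0335]
orientation: [0.0, 0.646, 0.763, 0.001]
wrist_force: [0.1, 0.6, 0.6]
opening: 0.0438
grasp_force: 0.0
```

>>> {"method": "move_arm", "body": {
  "commands": [0.48,0,0,1,0,0,0,0.48,0,0,2,0,0,0,0.48,0,0,2,0,0,0]
}}

```text
clock: 17.15
eef_pos: [0.4439, 0.2864, 0.0306]
orientation: [0.0, 0.646, 0.763, 0.0]
wrist_force: [0.3, -0.4, -0.3]
opening: 0.044
grasp_force: 0.0
```

>>> {"method": "move_arm", "body": {
  "commands": [0.48,0,0,1,0,0,0,0.48,0,0,2,0,0,0,0.48,0,0,2,0,0,0]
}}

```text
clock: 17.4
eef_pos: [0.4438, 0.2863, 0.0283]
orientation: [-0.0, 0.646, 0.763, -0.0]
wrist_force: [0.6, 0.1, -1.5]
opening: 0.0439
grasp_force: 0.0
```

>>> {"method": "move_arm", "body": {
  "commands": [0.48,0,0,1,0,0,0,0.48,0,0,2,0,0,0,0.48,0,0,2,0,0,0]
}}

```text
clock: 17.65
eef_pos: [0.4438, 0.2863, 0.0263]
orientation: [-0.0, 0.646, 0.763, -0.0]
wrist_force: [1.0, 0.0, 1.0]
opening: 0.0438
grasp_force: 0.0
```

>>> {"method": "move_arm", "body": {
  "commands": [0.48,0,0,1,0,0,0,0.48,0,0,2,0,0,0,0.48,0,0,2,0,0,0]
}}

```text
clock: 17.9
eef_pos: [0.4438, 0.2863, 0.0243]
orientation: [-0.0, 0.646, 0.763, -0.0]
wrist_force: [-0.7, -0.3, -0.1]
opening: 0.0438
grasp_force: 0.0
```

>>> {"method": "move_arm", "body": {
  "commands": [0.2,0,0,0,0,0,0,0.2,0,0,0,0,0,0,0.2,0,0,0,0,0,0,0.2,0,0,0,0,0,0],
  "squeeze": 12
}}

```text
clock: 18.23
eef_pos: [0.4439, 0.2863, 0.0245]
orientation: [-0.0, 0.646, 0.763, -0.0]
wrist_force: [0.2, 0.5, 0.4]
opening: 0.0297
grasp_force: 12.0
```

```bash
python3 - <<'E'
from h import *
c=cur();print(c); y=CH[2]
L=W(CH,(-.054,.015,.13)); a=[.444,.2864]
e=plan([(.2,*a,.13,.165,36),(.2,*a,.15,.165,36),(.2,L[0],L[1],.15,y,37),(.2,L[0],L[1],.06,y,30),(.2,L[0],L[1],.035,y,10)])
E
```

```text
[0.44388995 0.28633138 0.02452075 0.16494943]
[0.2,0,0,-35,0,0,-0.0,0.2,0,0,-70,0,0,-0.0,0.2,0,0,-105,0,0,-0.0,0.2,0,0,-125,0,0,-0.0,0.2,-36,-2,-125,0,0,0.02]
[0.2,-35,-1,0,0,0,0.03,0.2,-71,-2,0,0,0,0.05,0.2,-107,-4,0,0,0,0.08,0.2,-142,-5,0,0,0,0.1,0.2,-178,-6,0,0,0,0.13]
[0.2,-36,3,0,0,0,0.02,0.2,-71,6,0,0,0,0.05,0.2,-107,10,0,0,0,0.07,0.2,-142,13,0,0,0,0.1,0.2,-178,16,0,0,0,0.12]
[0.2,-35,8,0,0,0,0.03,0.2,-70,16,0,0,0,0.05,0.2,-104,23,0,0,0,0.08,0.2,-139,31,0,0,0,0.1,0.2,-139,31,30,0,0,0.1]
[0.2,0,0,30,0,0,0.0,0.2,0,0,60,0,0,0.0,0.2,0,0,68,0,0,0.0,0.2,0,0,76,0,0,0.0,0.2,0,0,85,0,0,0.0]
end [ 0.5025 -0.2457  0.0345 -0.2051] 25
```

>>> {"method": "move_arm", "body": {
  "commands": [0.2,0,0,-15,0,0,0,0.2,0,0,-40,0,0,0,0.2,0,0,-75,0,0,0,0.2,0,0,-105,0,0,0,0.2,0,0,-125,0,0,0]
}}

```text
clock: 18.65
eef_pos: [0.4445, 0.2867, 0.1523]
orientation: [0.0, 0.646, 0.763, 0.001]
wrist_force: [1.4, -0.3, -0.7]
opening: 0.0296
grasp_force: 12.0
```

```bash
python3 - <<'E'
from h import *
s=status.get_state(); c=cur();print(c,s['opening'],s['grasp_force'],s['wrist_force']); w=snap('wrist','w7'); mounts(w); p=snap('scene'); mounts(p)
cv2.imwrite('pics/w7c.png',w['pixels'][150:390,200:460])
E
```

```text
[0.44445162 0.2866642  0.15230208 0.16502827] 0.029555622975131635 11.999931782484055 [ 1.39162905 -0.26057124 -0.72850227]
[241. 326.] 0.81 [0.452 0.237 0.008] [-0.041 -0.014  0.008]
[ 28. 387.] 0.8 [0.473 0.439 0.008] [0.011 0.182 0.008]
[108. 175.] 0.73 [0.295 0.341 0.008] [-0.179  0.114  0.008]
[204. 165.] 0.57 [0.29  0.249 0.008] [-0.199  0.024  0.008]
[183. 408.] 0.68 [0.293 0.247 0.008] [-0.197  0.021  0.008]
[220. 385.] 0.6 [0.441 0.221 0.008] [-0.055 -0.028  0.008]
[196. 423.] 0.6 [0.324 0.295 0.008] [-0.158  0.064  0.008]
[255. 380.] 0.54 [0.547 0.236 0.008] [ 0.052 -0.03   0.008]
[260. 471.] 0.54 [0.48  0.441 0.008] [0.019 0.183 0.008]
```

View pics/w7c.png

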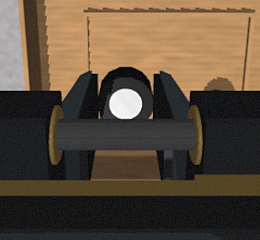

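The mount is held upright between the pads. Carrying it to the chamber now.

```bash
cat > go.py <<'E'
from h import *
def carry(src,slot,y0=.165):
    L=W(CH,(*slot,0)); y=CH[2]
    return plan([(.2,L[0],L[1],.15,y,37),(.2,L[0],L[1],.06,y,30),(.2,L[0],L[1],.034,y,13)],start=[*src,.1495,y0])
E
python3 -c "
from go import *
carry((.444,.2864),(-.054,.015))"
```

```text
[0.2,-36,-2,0,0,0,0.02,0.2,-71,-4,0,0,0,0.05,0.2,-107,-6,0,0,0,0.07,0.2,-143,-8,0,0,0,0.1,0.2,-178,-10,0,0,0,0.12]
[0.2,-36,2,0,0,0,0.03,0.2,-72,5,0,0,0,0.05,0.2,-107,7,0,0,0,0.08,0.2,-143,9,0,0,0,0.1,0.2,-178,11,0,0,0,0.13]
[0.2,-35,7,0,0,0,0.02,0.2,-70,14,0,0,0,0.05,0.2,-105,21,0,0,0,0.07,0.2,-140,28,0,0,0,0.1,0.2,-176,35,-1,0,0,0.12]
[0.2,0,0,30,0,0,0.0,0.2,0,0,60,0,0,0.0,0.2,0,0,91,0,0,0.0,0.2,0,0,104,0,0,0.0,0.2,0,0,116,0,0,0.0]
end [ 0.5023 -0.2465  0.0345 -0.205 ] 20
```

>>> {"method": "move_arm", "body": {
  "commands": [0.2,-36,-2,0,0,0,0.02,0.2,-71,-4,0,0,0,0.05,0.2,-107,-6,0,0,0,0.07,0.2,-143,-8,0,0,0,0.1,0.2,-178,-10,0,0,0,0.12]
}}

```text
clock: 19.27
eef_pos: [0.4623, 0.1074, 0.1482]
orientation: [-0.001, 0.691, 0.722, -0.001]
wrist_force: [1.4, 0.5, -0.6]
opening: 0.0299
grasp_force: 12.0
```

>>> {"method": "move_arm", "body": {
  "commands": [0.2,-36,2,0,0,0,0.03,0.2,-72,5,0,0,0,0.05,0.2,-107,7,0,0,0,0.08,0.2,-143,9,0,0,0,0.1,0.2,-178,11,0,0,0,0.13]
}}

```text
clock: 19.68
eef_pos: [0.4813, -0.0699, 0.1481]
orientation: [-0.001, 0.737, 0.676, -0.001]
wrist_force: [0.0, -0.6, -0.1]
opening: 0.0299
grasp_force: 12.0
```

>>> {"method": "move_arm", "body": {
  "commands": [0.2,-35,7,0,0,0,0.02,0.2,-70,14,0,0,0,0.05,0.2,-105,21,0,0,0,0.07,0.2,-140,28,0,0,0,0.1,0.2,-176,35,0,0,0,0.12]
}}

```text
clock: 20.1
eef_pos: [0.5012, -0.2479, 0.1479]
orientation: [-0.001, 0.776, 0.63, -0.0]
wrist_force: [0.9, 0.8, 0.2]
opening: 0.03
grasp_force: 12.0
```

>>> {"method": "move_arm", "body": {
  "commands": [0.2,0,0,30,0,0,0,0.2,0,0,60,0,0,0,0.2,0,0,90,0,0,0,0.2,0,0,106,0,0,0,0.2,0,0,116,0,0,0]
}}

```text
clock: 20.52
eef_pos: [0.5002, -0.2454, 0.0299]
orientation: [-0.003, 0.776, 0.631, -0.001]
wrist_force: [-1.0, 0.4, 0.5]
opening: 0.0296
grasp_force: 12.0
```

>>> {"method": "move_arm", "body": {
  "commands": [0.2,0,0,2,0,0,0,0.2,0,0,4,0,0,0,0.2,0,0,4,0,0,0]
}}

```text
clock: 20.77
eef_pos: [0.5024, -0.2466, 0.0298]
orientation: [0.0, 0.776, 0.631, 0.0]
wrist_force: [0.4, -0.1, -0.1]
opening: 0.0297
grasp_force: 12.0
```

>>> {"method": "move_arm", "body": {
  "commands": [0.2,0,0,1,0,0,0,0.2,0,0,1,0,0,0]
}}

```text
clock: 20.93
eef_pos: [0.5027, -0.2468, 0.0293]
orientation: [0.001, 0.776, 0.631, 0.0]
wrist_force: [0.1, 0.1, -0.6]
opening: 0.0301
grasp_force: 12.0
```

>>> {"method": "move_arm", "body": {
  "commands": [0.2,0,0,1,0,0,0,0.2,0,0,1,0,0,0]
}}

```text
clock: 21.1
eef_pos: [0.5027, -0.2468, 0.0283]
orientation: [0.001, 0.776, 0.631, 0.0]
wrist_force: [-0.4, 0.3, 7.0]
opening: 0.0299
grasp_force: 12.0
```

Floor contact at TCP 0.0283, as predicted. I'll release and go back for B.

```bash
cat >> go.py <<'E'
def back(dst,start,yaw=.165,h=.10):
    x,y,z,a=start
    return plan([(.48,x,y,.15,a,36),(.48,*dst,.15,yaw,37),(.48,*dst,h,yaw,25)],start=start)
E
python3 -c "
from go import *
back((.546,.2375),(.5027,-.2468,.0283,-.205))"
```

```text
[0.48,0,0,-30,0,0,-0.0,0.48,0,0,-61,0,0,-0.0,0.48,0,0,-91,0,0,-0.0,0.48,0,0,-122,0,0,-0.0,0.48,34,-4,-122,0,0,-0.03]
[0.48,35,-3,0,0,0,-0.02,0.48,70,-6,0,0,0,-0.05,0.48,104,-9,0,0,0,-0.08,0.48,139,-12,0,0,0,-0.1,0.48,174,-15,0,0,0,-0.13]
[0.48,34,2,0,0,0,-0.02,0.48,69,3,0,0,0,-0.05,0.48,104,5,0,0,0,-0.08,0.48,138,6,0,0,0,-0.1,0.48,173,8,0,0,0,-0.13]
[0.48,34,6,0,0,0,-0.03,0.48,68,12,0,0,0,-0.05,0.48,103,18,0,0,0,-0.08,0.48,103,18,25,0,0,-0.08,0.48,103,18,50,0,0,-0.08]
end [0.5462 0.2379 0.1003 0.165 ] 20
```

>>> {"method": "move_arm", "body": {
  "commands": [0.48,0,0,0,0,0,0,0.48,0,0,0,0,0,0,0.48,0,0,0,0,0,0,0.48,0,0,0,0,0,0]
}}

```text
clock: 21.43
eef_pos: [0.5022, -0.2465, 0.0276]
orientation: [0.0, 0.776, 0.631, 0.0]
wrist_force: [0.3, -0.6, -0.6]
opening: 0.044
grasp_force: 0.0
```

>>> {"method": "move_arm", "body": {
  "commands": [0.48,0,0,-30,0,0,0,0.48,0,0,-61,0,0,0,0.48,0,0,-91,0,0,0,0.48,0,0,-122,0,0,0,0.48,34,-4,-122,0,0,-0.03]
}}

```text
clock: 21.85
eef_pos: [0.5082, -0.2175, 0.155]
orientation: [0.005, 0.767, 0.641, 0.001]
wrist_force: [1.3, 0.1, 0.4]
opening: 0.0439
grasp_force: 0.0
```

>>> {"method": "move_arm", "body": {
  "commands": [0.48,35,-3,0,0,0,-0.02,0.48,70,-6,0,0,0,-0.05,0.48,104,-9,0,0,0,-0.08,0.48,139,-12,0,0,0,-0.1,0.48,174,-15,0,0,0,-0.13]
}}

```text
clock: 22.27
eef_pos: [0.5205, -0.0369, 0.1496]
orientation: [0.0, 0.723, 0.691, 0.0]
wrist_force: [0.3, -0.6, -0.2]
opening: 0.0436
grasp_force: 0.0
```

```bash
python3 - <<'E'
from h import *
for n in('top','scene','wrist'):
    p=snap(n,n+'8');print(n);mounts(p)
    for d in finder.spot_point(p,'mount0'):
        X=at(p,d['centre'],.012); q=ic(X,CH)
        if abs(q[0])<.1 and abs(q[1])<.06: print('in chamber',np.round(q,3))
E
```

```text
top
[220. 246.] 0.68 [0.448 0.213 0.008] [-0.05  -0.037  0.008]
[286. 231.] 0.66 [0.294 0.247 0.008] [-0.196  0.022  0.008]
[181. 238.] 0.56 [0.541 0.235 0.008] [ 0.046 -0.031  0.008]
[208. 151.] 0.54 [0.476 0.438 0.008] [0.014 0.18  0.008]
[288. 192.] 0.51 [0.29  0.339 0.008] [-0.185  0.113  0.008]
scene
[261. 472.] 0.67 [0.482 0.442 0.008] [0.022 0.184 0.008]
[198. 443.] 0.63 [0.311 0.345 0.008] [-0.163  0.115  0.008]
[184. 407.] 0.59 [0.299 0.244 0.008] [-0.191  0.018  0.008]
[182. 212.] 0.49 [ 0.496 -0.254  0.008] [-0.078 -0.505  0.008]
[256. 380.] 0.48 [0.55  0.239 0.008] [ 0.055 -0.028  0.008]
[220. 386.] 0.46 [0.443 0.223 0.008] [-0.052 -0.026  0.008]
in chamber [-0.056  0.009  0.012]
wrist
[171. 225.] 0.26 [ 0.425 -0.014  0.008] [-0.109 -0.257  0.008]
```

>>> {"method": "move_arm", "body": {
  "commands": [0.48,34,2,0,0,0,-0.02,0.48,69,3,0,0,0,-0.05,0.48,104,5,0,0,0,-0.08,0.48,138,6,0,0,0,-0.1,0.48,173,8,0,0,0,-0.13]
}}

```text
clock: 23.13
eef_pos: [0.5365, 0.1347, 0.1495]
orientation: [0.0, 0.677, 0.736, -0.0]
wrist_force: [0.4, -0.8, -0.2]
opening: 0.0438
grasp_force: 0.0
```

>>> {"method": "move_arm", "body": {
  "commands": [0.48,34,6,0,0,0,-0.03,0.48,68,12,0,0,0,-0.05,0.48,103,18,0,0,0,-0.08,0.48,103,18,25,0,0,-0.08,0.48,103,18,50,0,0,-0.08]
}}

```text
clock: 23.55
eef_pos: [0.5471, 0.2398, 0.0998]
orientation: [0.001, 0.646, 0.764, 0.002]
wrist_force: [-0.1, -0.6, -1.4]
opening: 0.0438
grasp_force: 0.0
```

>>> {"method": "move_arm", "body": {
  "commands": [0.48,0,0,0,0,0,0]
}}

```text
clock: 23.63
eef_pos: [0.5436, 0.2373, 0.0956]
orientation: [-0.002, 0.646, 0.763, -0.003]
wrist_force: [-1.2, -0.1, -1.4]
opening: 0.0438
grasp_force: 0.0
```

```bash
python3 - <<'E'
from h import *
print(cur()); p=snap('wrist','w9');mounts(p)
E
```

```text
[0.54360663 0.23727535 0.09562859 0.16495919]
[11. 11.] 0.9 [0.301 0.342 0.008] [-0.174  0.114  0.008]
[142.  17.] 0.72 [0.298 0.249 0.008] [-0.192  0.023  0.008]
[212. 206.] 0.65 [0.447 0.217 0.008] [-0.049 -0.033  0.008]
[209. 327.] 0.6 [0.544 0.236 0.008] [ 0.049 -0.03   0.008]
```

There are three mounts in all: one now in the chamber, two still in the carton. Gripping B.

>>> {"method": "move_arm", "body": {
  "commands": [0.48,-1,-2,24,0,0,0,0.48,-1,-2,48,0,0,0,0.48,-1,-2,64,0,0,0,0.48,-1,-2,76,0,0,0,0.48,-1,-2,76,0,0,0]
}}

```text
clock: 24.15
eef_pos: [0.5437, 0.2361, 0.0227]
orientation: [-0.0, 0.647, 0.763, -0.001]
wrist_force: [-0.7, 0.4, -0.2]
opening: 0.0437
grasp_force: 0.0
```

>>> {"method": "move_arm", "body": {
  "commands": [0.2,0,0,0,0,0,0,0.2,0,0,0,0,0,0,0.2,0,0,0,0,0,0,0.2,0,0,0,0,0,0,0.2,0,0,0,0,0,0]
}}

```text
clock: 24.57
eef_pos: [0.5451, 0.2373, 0.0255]
orientation: [0.001, 0.646, 0.763, 0.001]
wrist_force: [-2.5, -0.1, 12.2]
opening: 0.0265
grasp_force: 12.7
```

>>> {"method": "move_arm", "body": {
  "commands": [0.2,0,0,-15,0,0,0,0.2,0,0,-40,0,0,0,0.2,0,0,-75,0,0,0,0.2,0,0,-105,0,0,0,0.2,0,0,-125,0,0,0]
}}

```text
clock: 24.98
eef_pos: [0.5449, 0.2372, 0.1526]
orientation: [0.001, 0.646, 0.763, 0.002]
wrist_force: [0.6, 0.4, -0.7]
opening: 0.0184
grasp_force: 0.0
```

```bash
python3 -c "
from go import *
p=snap('scene'); mounts(p)
carry((.544,.2365),(.054,.012))"
```

```text
[256. 381.] 0.75 [0.548 0.24  0.008] [ 0.054 -0.026  0.008]
[260. 472.] 0.71 [0.478 0.443 0.008] [0.017 0.185 0.008]
[180. 214.] 0.46 [ 0.489 -0.252  0.008] [-0.085 -0.502  0.008]
[195. 444.] 0.42 [0.302 0.346 0.008] [-0.172  0.118  0.008]
[0.2,-37,-1,0,0,0,0.03,0.2,-73,-3,0,0,0,0.05,0.2,-110,-4,0,0,0,0.08,0.2,-146,-6,0,0,0,0.11,0.2,-183,-7,0,0,0,0.13]
[0.2,-36,3,0,0,0,0.03,0.2,-72,6,0,0,0,0.06,0.2,-109,9,0,0,0,0.08,0.2,-145,12,0,0,0,0.11,0.2,-182,16,0,0,0,0.14]
[0.2,-35,8,0,0,0,0.02,0.2,-71,16,0,0,0,0.05,0.2,-106,25,0,0,0,0.08,0.2,-142,33,-1,0,0,0.1,0.2,-142,33,30,0,0,0.1]
[0.2,0,0,30,0,0,0.0,0.2,0,0,60,0,0,0.0,0.2,0,0,72,0,0,0.0,0.2,0,0,85,0,0,0.0]
end [ 0.6074 -0.2712  0.0345 -0.205 ] 19
```

The grip slipped off B's top edge, so the tips reach less far than stated. I'll reopen, check that B still stands flat, and grip lower.

>>> {"method": "move_arm", "body": {
  "commands": [0.48,0,0,20,0,0,0,0.48,0,0,40,0,0,0,0.48,0,0,50,0,0,0,0.48,0,0,50,0,0,0,0.48,0,0,50,0,0,0]
}}

```text
clock: 25.5
eef_pos: [0.5437, 0.2368, 0.0985]
orientation: [-0.0, 0.646, 0.763, -0.0]
wrist_force: [1.0, -0.0, 0.6]
opening: 0.0436
grasp_force: 0.0
```

```bash
cat >> h.py <<'E'
def discs(p,z=.028,t=None):
    "white discs inside detected mount masks, plus mask boxes"
    g=np.array(p['pixels']).astype(int)
    for d in finder.cut_out(p,'mount0'):
        b=[int(v) for v in d['bbox']]; s=g[b[1]:b[3]+1,b[0]:b[2]+1]; m=(s.min(2)>140)&(s.max(2)-s.min(2)<30)&np.array(d['pixels'])[b[1]:b[3]+1,b[0]:b[2]+1]
        if m.sum()<3: print(b,round(d['p'],2),'no disc'); continue
        r,c=np.nonzero(m); e=cv2.fitEllipse(np.stack([c,r],1).astype(np.float32)) if len(r)>5 else None
        X=at(p,(r.mean()+b[1],c.mean()+b[0]),z); print(b,round(d['p'],2),'disc px',len(r),np.round(r.mean()+b[1]),np.round(c.mean()+b[0]),'ax',np.round(e[1],1) if e else '',np.round(X,3),np.round(ic(X,t),3))
E
python3 -c "
from h import *
print(cur()); p=snap('wrist','w10'); mounts(p); discs(p); discs(snap('scene','s10'))"
```

```text
[0.543686   0.23675798 0.09846456 0.16502656]
[209. 204.] 0.97 [0.445 0.218 0.008] [-0.052 -0.031  0.008]
[14. 12.] 0.93 [0.3   0.34  0.008] [-0.175  0.112  0.008]
[208. 327.] 0.92 [0.545 0.235 0.008] [ 0.049 -0.031  0.008]
[140.  16.] 0.73 [0.297 0.249 0.008] [-0.193  0.024  0.008]
[0, 0, 33, 37] 0.84 disc px 11 30.0 24.0 ax [44.3 72.4] [0.325 0.329 0.028] [-0.152  0.097  0.028]
[0, 124, 34, 171] 0.77 disc px 76 149.0 3.0 ax [26.8 35.1] [0.305 0.246 0.028] [-0.186  0.019  0.028]
[176, 191, 225, 236] 0.59 disc px 424 217.0 196.0 ax [18. 20.] [0.446 0.218 0.028] [-0.051 -0.032  0.028]
[19, 1, 458, 347] 0.54 disc px 107 129.0 294.0 ax [ 412.7 1016.5] [0.51  0.294 0.028] [0.025 0.033 0.028]
[466, 251, 479, 266] 0.75 disc px 9 255.0 476.0 ax [1.7 4.4] [0.477 0.445 0.028] [0.016 0.187 0.028]
[439, 184, 450, 196] 0.57 disc px 18 190.0 445.0 ax [3.2 4.5] [0.3   0.344 0.028] [-0.175  0.116  0.028]
[374, 245, 392, 261] 0.55 disc px 31 250.0 382.0 ax [4.9 5.4] [0.545 0.239 0.028] [ 0.051 -0.027  0.028]
[283, 211, 306, 232] 0.48 disc px 321 221.0 294.0 ax [14.5 18.9] [0.546 0.015 0.028] [ 0.015 -0.248  0.028]
[204, 171, 221, 188] 0.47 disc px 21 178.0 211.0 ax [3.5 5. ] [ 0.498 -0.251  0.028] [-0.075 -0.503  0.028]
```

>>> {"method": "move_arm", "body": {
  "commands": [0.46,0,1,24,0,0,0,0.46,0,1,48,0,0,0,0.46,0,1,64,0,0,0,0.46,0,1,76,0,0,0,0.46,0,1,76,0,0,0]
}}

```text
clock: 26.17
eef_pos: [0.5439, 0.2367, 0.0208]
orientation: [-0.001, 0.646, 0.763, -0.001]
wrist_force: [-0.2, -0.7, -1.5]
opening: 0.0416
grasp_force: 0.0
```

>>> {"method": "move_arm", "body": {
  "commands": [0.46,0,0,2,0,0,0,0.46,0,0,4,0,0,0,0.46,0,0,4,0,0,0]
}}

```text
clock: 26.42
eef_pos: [0.5454, 0.2372, 0.0192]
orientation: [0.0, 0.646, 0.763, 0.001]
wrist_force: [-0.1, -0.3, -0.4]
opening: 0.0422
grasp_force: 0.0
```

>>> {"method": "move_arm", "body": {
  "commands": [0.46,0,0,1,0,0,0,0.46,0,0,2,0,0,0,0.46,0,0,2,0,0,0]
}}

```text
clock: 26.67
eef_pos: [0.545, 0.237, 0.0167]
orientation: [0.0, 0.646, 0.763, 0.0]
wrist_force: [-0.6, 0.3, -0.3]
opening: 0.0423
grasp_force: 0.0
```

>>> {"method": "move_arm", "body": {
  "commands": [0.46,0,0,1,0,0,0,0.46,0,0,2,0,0,0,0.46,0,0,2,0,0,0]
}}

```text
clock: 26.92
eef_pos: [0.5448, 0.237, 0.0143]
orientation: [-0.0, 0.646, 0.763, -0.0]
wrist_force: [0.4, -0.3, -0.2]
opening: 0.0421
grasp_force: 0.0
```

>>> {"method": "move_arm", "body": {
  "commands": [0.2,0,0,0,0,0,0,0.2,0,0,0,0,0,0,0.2,0,0,0,0,0,0,0.2,0,0,0,0,0,0,0.2,0,0,0,0,0,0]
}}

```text
clock: 27.33
eef_pos: [0.5448, 0.237, 0.0145]
orientation: [-0.0, 0.646, 0.763, -0.0]
wrist_force: [0.6, 0.3, -0.4]
opening: 0.0317
grasp_force: 12.0
```

Opening reads 31.7 mm, so it's a full grip. Lifting and carrying.

```bash
cat >> go.py <<'E'
def carry2(src,slot,y0=.165):
    L=W(CH,(*slot,0)); y=CH[2]
    return plan([(.2,L[0],L[1],.15,y,37),(.2,L[0],L[1],.05,y,30),(.2,L[0],L[1],.021,y,15)],start=[*src,.1495,y0])
E
python3 -c "
from go import *
carry2((.545,.237),(.054,.012))"
```

```text
[0.2,-37,-2,0,0,0,0.03,0.2,-73,-3,0,0,0,0.05,0.2,-110,-5,0,0,0,0.08,0.2,-146,-6,0,0,0,0.11,0.2,-183,-8,0,0,0,0.13]
[0.2,-36,3,0,0,0,0.03,0.2,-73,6,0,0,0,0.06,0.2,-109,10,0,0,0,0.08,0.2,-145,13,0,0,0,0.11,0.2,-182,16,0,0,0,0.14]
[0.2,-35,8,0,0,0,0.02,0.2,-71,16,0,0,0,0.05,0.2,-107,25,0,0,0,0.08,0.2,-142,33,-1,0,0,0.1,0.2,-142,33,24,0,0,0.1]
[0.2,0,0,25,0,0,0.0,0.2,0,0,50,0,0,0.0,0.2,0,0,76,0,0,0.0,0.2,0,0,90,0,0,0.0,0.2,0,0,104,0,0,0.0]
end [ 0.6075 -0.2708  0.0215 -0.205 ] 20
```

>>> {"method": "move_arm", "body": {
  "commands": [0.2,0,0,-15,0,0,0,0.2,0,0,-45,0,0,0,0.2,0,0,-80,0,0,0,0.2,0,0,-115,0,0,0,0.2,0,0,-135,0,0,0]
}}

```text
clock: 27.75
eef_pos: [0.5458, 0.2373, 0.1531]
orientation: [0.001, 0.646, 0.763, 0.001]
wrist_force: [0.7, 0.8, -0.2]
opening: 0.0313
grasp_force: 12.0
```

>>> {"method": "move_arm", "body": {
  "commands": [0.2,-37,-2,0,0,0,0.03,0.2,-73,-3,0,0,0,0.05,0.2,-110,-5,0,0,0,0.08,0.2,-146,-6,0,0,0,0.11,0.2,-183,-8,0,0,0,0.13]
}}

```text
clock: 28.17
eef_pos: [0.567, 0.0537, 0.1497]
orientation: [0.0, 0.695, 0.719, 0.0]
wrist_force: [1.4, -0.2, 0.8]
opening: 0.0312
grasp_force: 12.0
```

>>> {"method": "move_arm", "body": {
  "commands": [0.2,-36,3,0,0,0,0.03,0.2,-73,6,0,0,0,0.06,0.2,-109,10,0,0,0,0.08,0.2,-145,13,0,0,0,0.11,0.2,-182,16,0,0,0,0.14]
}}

```text
clock: 28.58
eef_pos: [0.5893, -0.1279, 0.1496]
orientation: [-0.0, 0.744, 0.668, 0.0]
wrist_force: [0.3, 0.7, -0.2]
opening: 0.0313
grasp_force: 12.0
```

>>> {"method": "move_arm", "body": {
  "commands": [0.2,-35,8,0,0,0,0.02,0.2,-71,16,0,0,0,0.05,0.2,-107,25,0,0,0,0.08,0.2,-142,33,0,0,0,0.1,0.2,-142,33,24,0,0,0.1]
}}

```text
clock: 29.0
eef_pos: [0.6101, -0.2786, 0.1292]
orientation: [0.005, 0.777, 0.629, 0.001]
wrist_force: [-0.5, 0.1, 0.3]
opening: 0.0317
grasp_force: 12.0
```

>>> {"method": "move_arm", "body": {
  "commands": [0.2,0,0,25,0,0,0,0.2,0,0,50,0,0,0,0.2,0,0,76,0,0,0,0.2,0,0,90,0,0,0,0.2,0,0,102,0,0,0]
}}

```text
clock: 29.42
eef_pos: [0.6066, -0.2705, 0.0217]
orientation: [-0.001, 0.776, 0.631, -0.0]
wrist_force: [0.2, 0.0, 0.0]
opening: 0.0311
grasp_force: 12.0
```

>>> {"method": "move_arm", "body": {
  "commands": [0.2,0,0,1,0,0,0,0.2,0,0,2,0,0,0,0.2,0,0,3,0,0,0,0.2,0,0,3,0,0,0]
}}

```text
clock: 29.75
eef_pos: [0.608, -0.2711, 0.0216]
orientation: [0.001, 0.776, 0.631, 0.0]
wrist_force: [0.3, 0.4, -1.2]
opening: 0.0313
grasp_force: 12.0
```

>>> {"method": "move_arm", "body": {
  "commands": [0.2,0,0,1,0,0,0,0.2,0,0,2,0,0,0,0.2,0,0,2,0,0,0]
}}

```text
clock: 30.0
eef_pos: [0.6074, -0.2709, 0.0188]
orientation: [0.0, 0.776, 0.631, 0.0]
wrist_force: [-0.7, -0.2, -1.3]
opening: 0.0314
grasp_force: 12.0
```

>>> {"method": "move_arm", "body": {
  "commands": [0.2,0,0,1,0,0,0,0.2,0,0,1,0,0,0]
}}

```text
clock: 30.17
eef_pos: [0.6075, -0.271, 0.0181]
orientation: [0.0, 0.776, 0.631, 0.0]
wrist_force: [-1.9, 0.7, 6.6]
opening: 0.0312
grasp_force: 12.0
```

```bash
python3 -c "
from go import *
back((.446,.2175),(.608,-.271,.019,-.205))"
```

```text
[0.48,0,0,-33,0,0,-0.0,0.48,0,0,-66,0,0,-0.0,0.48,0,0,-98,0,0,-0.0,0.48,0,0,-131,0,0,-0.0,0.48,32,-18,-131,0,0,-0.03]
[0.48,32,-18,0,0,0,-0.02,0.48,65,-35,0,0,0,-0.05,0.48,97,-53,0,0,0,-0.08,0.48,129,-70,0,0,0,-0.1,0.48,162,-88,0,0,0,-0.13]
[0.48,34,-13,0,0,0,-0.02,0.48,68,-26,0,0,0,-0.05,0.48,103,-39,0,0,0,-0.08,0.48,137,-52,0,0,0,-0.1,0.48,171,-65,0,0,0,-0.13]
[0.48,36,-9,0,0,0,-0.03,0.48,72,-18,0,0,0,-0.05,0.48,108,-26,0,0,0,-0.08,0.48,108,-26,25,0,0,-0.08,0.48,108,-26,50,0,0,-0.08]
end [0.4461 0.218  0.1    0.165 ] 20
```

>>> {"method": "move_arm", "body": {
  "commands": [0.46,0,0,0,0,0,0,0.46,0,0,0,0,0,0,0.46,0,0,0,0,0,0,0.46,0,0,0,0,0,0]
}}

```text
clock: 30.5
eef_pos: [0.6073, -0.2708, 0.0175]
orientation: [-0.0, 0.776, 0.631, -0.0]
wrist_force: [-0.5, -0.3, -0.5]
opening: 0.042
grasp_force: 0.0
```

>>> {"method": "move_arm", "body": {
  "commands": [0.46,0,0,-33,0,0,0,0.46,0,0,-66,0,0,0,0.46,0,0,-98,0,0,0,0.46,0,0,-131,0,0,0,0.46,32,-18,-131,0,0,-0.03]
}}

```text
clock: 30.92
eef_pos: [0.6008, -0.2417, 0.1551]
orientation: [0.006, 0.767, 0.641, 0.002]
wrist_force: [0.9, 0.3, 0.5]
opening: 0.042
grasp_force: 0.0
```

>>> {"method": "move_arm", "body": {
  "commands": [0.46,32,-18,0,0,0,-0.02,0.46,65,-35,0,0,0,-0.05,0.46,97,-53,0,0,0,-0.08,0.46,129,-70,0,0,0,-0.1,0.46,162,-88,0,0,0,-0.13]
}}

```text
clock: 31.33
eef_pos: [0.537, -0.0597, 0.1486]
orientation: [0.0, 0.723, 0.691, 0.0]
wrist_force: [0.8, 0.1, -0.5]
opening: 0.0421
grasp_force: 0.0
```

>>> {"method": "move_arm", "body": {
  "commands": [0.46,34,-13,0,0,0,-0.02,0.46,68,-26,0,0,0,-0.05,0.46,103,-39,0,0,0,-0.08,0.46,137,-52,0,0,0,-0.1,0.46,171,-65,0,0,0,-0.13]
}}

```text
clock: 31.75
eef_pos: [0.4797, 0.1143, 0.1486]
orientation: [0.0, 0.676, 0.737, 0.0]
wrist_force: [1.6, 0.9, 0.0]
opening: 0.042
grasp_force: 0.0
```

>>> {"method": "move_arm", "body": {
  "commands": [0.46,36,-9,0,0,0,-0.03,0.46,72,-18,0,0,0,-0.05,0.46,108,-26,0,0,0,-0.08,0.46,108,-26,25,0,0,-0.08,0.46,108,-26,50,0,0,-0.08]
}}

```text
clock: 32.17
eef_pos: [0.4457, 0.2205, 0.0989]
orientation: [0.001, 0.645, 0.764, 0.002]
wrist_force: [0.9, -0.3, -1.0]
opening: 0.0421
grasp_force: 0.0
```

>>> {"method": "move_arm", "body": {
  "commands": [0.46,0,0,0,0,0,0,0.46,0,0,0,0,0,0]
}}

```text
clock: 32.33
eef_pos: [0.4447, 0.2179, 0.0982]
orientation: [-0.001, 0.646, 0.763, -0.001]
wrist_force: [0.2, -0.5, 0.7]
opening: 0.0416
grasp_force: 0.0
```

```bash
python3 -c "
from h import *
print(cur()); mounts(snap('wrist')); print('ch'); mounts(snap('top'),.012,CH); discs(snap('top','t11'),.032,CH)"
```

```text
[0.44473994 0.21788809 0.09816172 0.16503222]
[205. 326.] 0.9 [0.444 0.219 0.008] [-0.052 -0.03   0.008]
[138. 140.] 0.71 [0.293 0.248 0.008] [-0.197  0.023  0.008]
[  9. 151.] 0.64 [0.298 0.34  0.008] [-0.177  0.113  0.008]
ch
[153. 450.] 0.68 [ 0.605 -0.274  0.012] [0.053 0.008 0.012]
[195. 442.] 0.53 [ 0.504 -0.252  0.012] [-0.051  0.01   0.012]
[183, 279, 198, 288] 0.67 disc px 29 286.0 188.0 ax [4.3 5.8] [0.297 0.34  0.032] [-0.375  0.546  0.032]
[432, 185, 448, 203] 0.52 disc px 43 194.0 443.0 ax [5.7 6.4] [ 0.503 -0.249  0.032] [-0.052  0.012  0.032]
```

>>> {"method": "move_arm", "body": {
  "commands": [0.46,1,-1,24,0,0,0,0.46,1,-1,48,0,0,0,0.46,1,-1,68,0,0,0,0.46,1,-1,80,0,0,0,0.46,1,-1,84,0,0,0]
}}

```text
clock: 33.05
eef_pos: [0.4439, 0.2186, 0.0134]
orientation: [-0.0, 0.647, 0.763, -0.001]
wrist_force: [-0.9, -0.0, -0.2]
opening: 0.0421
grasp_force: 0.0
```

>>> {"method": "move_arm", "body": {
  "commands": [0.46,0,0,0,0,0,0,0.2,0,0,0,0,0,0,0.2,0,0,0,0,0,0,0.2,0,0,0,0,0,0,0.2,0,0,0,0,0,0]
}}

```text
clock: 33.47
eef_pos: [0.445, 0.2192, 0.0154]
orientation: [0.0, 0.646, 0.763, 0.001]
wrist_force: [0.9, -0.8, 8.3]
opening: 0.0314
grasp_force: 12.0
```

```bash
python3 -c "
from go import *
c=cur();print(c,status.get_state()['opening'])
carry2(c[:2],(0,-.022))"
```

```text
[0.44496594 0.21918001 0.01539929 0.16499027] 0.03143952540365851
[0.2,-35,1,0,0,0,0.02,0.2,-70,2,0,0,0,0.05,0.2,-104,3,0,0,0,0.07,0.2,-139,5,0,0,0,0.1,0.2,-174,6,0,0,0,0.12]
[0.2,-35,5,0,0,0,0.03,0.2,-69,10,0,0,0,0.05,0.2,-103,16,0,0,0,0.08,0.2,-138,21,0,0,0,0.1,0.2,-172,26,0,0,0,0.13]
[0.2,-34,10,0,0,0,0.02,0.2,-67,20,0,0,0,0.05,0.2,-101,29,0,0,0,0.07,0.2,-134,39,0,0,0,0.1,0.2,-168,49,-1,0,0,0.12]
[0.2,0,0,25,0,0,0.0,0.2,0,0,50,0,0,0.0,0.2,0,0,76,0,0,0.0,0.2,0,0,100,0,0,0.0,0.2,0,0,115,0,0,0.0]
[0.2,0,0,14,0,0,0.0]
end [ 0.5477 -0.2937  0.0215 -0.205 ] 21
```

>>> {"method": "move_arm", "body": {
  "commands": [0.2,0,0,-15,0,0,0,0.2,0,0,-45,0,0,0,0.2,0,0,-80,0,0,0,0.2,0,0,-115,0,0,0,0.2,0,0,-134,0,0,0]
}}

```text
clock: 33.88
eef_pos: [0.4452, 0.2193, 0.1524]
orientation: [0.001, 0.646, 0.763, 0.002]
wrist_force: [1.0, 0.2, -0.3]
opening: 0.0316
grasp_force: 12.0
```

>>> {"method": "move_arm", "body": {
  "commands": [0.2,-35,1,0,0,0,0.02,0.2,-70,2,0,0,0,0.05,0.2,-104,3,0,0,0,0.07,0.2,-139,5,0,0,0,0.1,0.2,-174,6,0,0,0,0.12]
}}

```text
clock: 34.3
eef_pos: [0.479, 0.0468, 0.1491]
orientation: [0.0, 0.691, 0.722, 0.0]
wrist_force: [1.0, 0.4, -0.4]
opening: 0.0312
grasp_force: 12.0
```

>>> {"method": "move_arm", "body": {
  "commands": [0.2,-35,5,0,0,0,0.03,0.2,-69,10,0,0,0,0.05,0.2,-103,16,0,0,0,0.08,0.2,-138,21,0,0,0,0.1,0.2,-172,26,0,0,0,0.13]
}}

```text
clock: 34.72
eef_pos: [0.5125, -0.1242, 0.1491]
orientation: [0.0, 0.737, 0.676, 0.0]
wrist_force: [0.8, -0.2, -0.5]
opening: 0.0315
grasp_force: 12.0
```

```bash
python3 -c "
from h import *
print(cur(),status.get_state()['opening'])
p=snap('top','t12'); mounts(p,.012,CH); discs(p,.032,CH); print('scene'); p=snap('scene','s12'); mounts(p,.012,CH)"
```

```text
[ 0.51253607 -0.12424647  0.14906478 -0.0860213 ] 0.03149804208600363
[209. 147.] 0.65 [0.475 0.447 0.012] [-0.223  0.687  0.012]
[286. 191.] 0.63 [0.294 0.34  0.012] [-0.378  0.546  0.012]
[288. 233.] 0.47 [0.289 0.243 0.012] [-0.363  0.45   0.012]
[141, 202, 159, 218] 0.74 disc px 15 209.0 146.0 ax [3.6 5.1] [0.473 0.44  0.032] [-0.224  0.681  0.032]
[223, 279, 240, 294] 0.64 disc px 38 288.0 231.0 ax [5.5 5.8] [0.292 0.242 0.032] [-0.36   0.45   0.032]
[182, 281, 200, 291] 0.45 disc px 36 287.0 188.0 ax [5. 6.] [0.295 0.34  0.032] [-0.377  0.546  0.032]
scene
[186. 408.] 0.68 [0.308 0.249 0.012] [-0.346  0.459  0.012]
[196. 442.] 0.65 [0.312 0.343 0.012] [-0.362  0.552  0.012]
[162. 244.] 0.59 [ 0.399 -0.209  0.012] [-0.162  0.03   0.012]
[256. 473.] 0.57 [0.47  0.442 0.012] [-0.227  0.681  0.012]
[210. 181.] 0.54 [ 0.611 -0.273  0.012] [0.058 0.011 0.012]
```

>>> {"method": "move_arm", "body": {
  "commands": [0.2,-34,10,0,0,0,0.02,0.2,-67,20,0,0,0,0.05,0.2,-101,29,0,0,0,0.07,0.2,-134,39,0,0,0,0.1,0.2,-168,49,0,0,0,0.12]
}}

```text
clock: 35.38
eef_pos: [0.5473, -0.2938, 0.1488]
orientation: [-0.0, 0.776, 0.631, 0.0]
wrist_force: [1.2, 0.2, 0.1]
opening: 0.0313
grasp_force: 12.0
```

>>> {"method": "move_arm", "body": {
  "commands": [0.2,0,0,25,0,0,0,0.2,0,0,50,0,0,0,0.2,0,0,76,0,0,0,0.2,0,0,100,0,0,0,0.2,0,0,114,0,0,0]
}}

```text
clock: 35.8
eef_pos: [0.5462, -0.2917, 0.0322]
orientation: [-0.001, 0.775, 0.632, -0.0]
wrist_force: [-1.2, 0.1, -0.8]
opening: 0.0309
grasp_force: 12.0
```

>>> {"method": "move_arm", "body": {
  "commands": [0.2,0,0,6,0,0,0,0.2,0,0,11,0,0,0,0.2,0,0,13,0,0,0,0.2,0,0,13,0,0,0]
}}

```text
clock: 36.13
eef_pos: [0.5475, -0.2936, 0.0221]
orientation: [0.0, 0.776, 0.631, 0.0]
wrist_force: [-0.2, -0.3, -0.8]
opening: 0.0314
grasp_force: 12.0
```

>>> {"method": "move_arm", "body": {
  "commands": [0.2,0,0,1,0,0,0,0.2,0,0,2,0,0,0,0.2,0,0,2,0,0,0]
}}

```text
clock: 36.38
eef_pos: [0.5473, -0.294, 0.02]
orientation: [0.0, 0.776, 0.631, 0.0]
wrist_force: [0.6, 0.3, 0.2]
opening: 0.0313
grasp_force: 12.0
```

>>> {"method": "move_arm", "body": {
  "commands": [0.2,0,0,1,0,0,0,0.2,0,0,1,0,0,0]
}}

```text
clock: 36.55
eef_pos: [0.5473, -0.2941, 0.0192]
orientation: [0.0, 0.776, 0.631, 0.0]
wrist_force: [-0.9, 0.7, 6.7]
opening: 0.0314
grasp_force: 12.0
```

```bash
python3 -c "
from h import *
y=-.205; g=lambda yy,z:W(CH,(0,yy,z))
plan([(.46,.5473,-.2941,.25,y,37)],start=[.5473,-.2941,.019,y])
e=plan([(0,*g(-.165,.25),y,35)],start=[.5473,-.2941,.25,y])
e=plan([(0,*g(-.165,.17),y,35)]+[(0,*g(a/1e3,b/1e3),y,16) for a,b in ((-92,182),(-50,178),(-18,163),(10,142),(32,113),(45,90),(48,80))],start=[*g(-.165,.25),y])
"
```

```text
[0.46,0,0,-33,0,0,-0.0,0.46,0,0,-66,0,0,-0.0,0.46,0,0,-99,0,0,-0.0,0.46,0,0,-132,0,0,-0.0,0.46,0,0,-165,0,0,-0.0]
[0.46,0,0,-33,0,0,-0.0,0.46,0,0,-66,0,0,-0.0]
end [ 0.5473 -0.2941  0.25   -0.205 ] 7
[0,-28,0,0,0,0,-0.0,0,-57,0,0,0,0,-0.0,0,-85,0,0,0,0,-0.0,0,-114,0,0,0,0,-0.0,0,-142,0,0,0,0,-0.0]
end [ 0.5184 -0.4331  0.25   -0.205 ] 5
[0,0,0,27,0,0,-0.0,0,0,0,53,0,0,-0.0,0,0,0,80,0,0,-0.0,0,15,0,78,0,0,-0.0,0,29,0,75,0,0,-0.0]
[0,15,0,-2,0,0,-0.0,0,29,0,-5,0,0,-0.0,0,44,0,-7,0,0,-0.0,0,58,0,-6,0,0,-0.0,0,72,0,-4,0,0,-0.0]
[0,14,0,1,0,0,-0.0,0,25,0,6,0,0,-0.0,0,35,0,11,0,0,-0.0,0,46,0,16,0,0,-0.0,0,55,0,23,0,0,-0.0]
[0,10,0,7,0,0,-0.0,0,19,0,14,0,0,-0.0,0,26,0,24,0,0,-0.0,0,34,0,33,0,0,-0.0,0,41,0,43,0,0,-0.0]
[0,6,0,11,0,0,-0.0,0,13,0,23,0,0,-0.0,0,16,0,33,0,0,-0.0]
end [ 0.5614 -0.2247  0.08   -0.205 ] 23
```

>>> {"method": "move_arm", "body": {
  "commands": [0.44,0,0,0,0,0,0,0.44,0,0,0,0,0,0,0.44,0,0,0,0,0,0,0.44,0,0,0,0,0,0]
}}

```text
clock: 36.88
eef_pos: [0.5471, -0.2939, 0.0185]
orientation: [0.0, 0.776, 0.631, 0.0]
wrist_force: [0.4, 0.3, 1.0]
opening: 0.0399
grasp_force: 0.0
```

>>> {"method": "move_arm", "body": {
  "commands": [0.44,0,0,-25,0,0,0,0.44,0,0,-60,0,0,0,0.44,0,0,-95,0,0,0,0.44,0,0,-130,0,0,0,0.44,0,0,-165,0,0,0]
}}

```text
clock: 37.3
eef_pos: [0.5468, -0.2937, 0.1852]
orientation: [-0.0, 0.776, 0.631, -0.0]
wrist_force: [1.5, -0.9, -0.3]
opening: 0.0398
grasp_force: 0.0
```

>>> {"method": "move_arm", "body": {
  "commands": [0.44,0,0,-35,0,0,0,0,0,0,-66,0,0,0,0,0,0,-66,0,0,0]
}}

```text
clock: 37.55
eef_pos: [0.5492, -0.2953, 0.2561]
orientation: [0.004, 0.776, 0.631, 0.001]
wrist_force: [1.2, -0.1, -0.4]
opening: 0.0296
grasp_force: 0.0
```

Moving behind the lid, then checking all three mounts before closing.

>>> {"method": "move_arm", "body": {
  "commands": [0,-28,0,0,0,0,0,0,-57,0,0,0,0,0,0,-85,0,0,0,0,0,0,-114,0,0,0,0,0,0,-142,0,0,0,0,0]
}}

```text
clock: 37.97
eef_pos: [0.5176, -0.4342, 0.2492]
orientation: [-0.0, 0.776, 0.631, -0.0]
wrist_force: [0.9, -0.4, -0.9]
opening: 0.0004
grasp_force: 0.0
```

```bash
python3 -c "
from h import *
print(cur())
I=[]
for n in('top','scene','wrist'):
    p=snap(n,n+'13'); print(n); mounts(p,.012,CH); discs(p,.032,CH); I.append(p['pixels'])
a=cv2.resize(I[0][100:240,370:510],(400,400)); b=cv2.resize(I[1][120:240,130:250],(400,400)); c=cv2.resize(I[2],(320,200)); d=cv2.resize(I[1],(320,200))
cv2.imwrite('pics/chk.png',np.vstack([np.hstack([a,b]),np.hstack([c,d,np.zeros((200,160,3),np.uint8)])]))"
```

```text
[ 0.51762788 -0.43421433  0.24917941 -0.20493244]
top
[209. 148.] 0.7 [0.473 0.444 0.012] [-0.224  0.684  0.012]
[286. 232.] 0.68 [0.293 0.246 0.012] [-0.36   0.453  0.012]
[196. 443.] 0.66 [ 0.501 -0.254  0.012] [-0.053  0.007  0.012]
[176. 463.] 0.5 [ 0.55  -0.305  0.012] [ 0.005 -0.033  0.012]
[154. 449.] 0.45 [ 0.602 -0.273  0.012] [0.049 0.009 0.012]
[285. 195.] 0.45 [0.297 0.331 0.012] [-0.374  0.537  0.012]
[137, 206, 160, 219] 0.7 no disc
[434, 191, 446, 202] 0.56 disc px 40 195.0 444.0 ax [5.2 6.6] [ 0.502 -0.249  0.032] [-0.053  0.012  0.032]
[183, 280, 199, 293] 0.56 no disc
[224, 279, 241, 293] 0.48 no disc
[443, 145, 453, 155] 0.46 disc px 21 151.0 451.0 ax [5.1 5.7] [ 0.605 -0.27   0.032] [0.051 0.013 0.032]
[455, 170, 469, 183] 0.43 no disc
scene
[261. 473.] 0.76 [0.483 0.444 0.012] [-0.214  0.686  0.012]
[184. 215.] 0.7 [ 0.502 -0.241  0.012] [-0.055  0.02   0.012]
[186. 407.] 0.69 [0.31  0.245 0.012] [-0.343  0.456  0.012]
[194. 197.] 0.62 [ 0.552 -0.266  0.012] [-0.001  0.005  0.012]
[198. 444.] 0.6 [0.314 0.348 0.012] [-0.36   0.557  0.012]
[209. 184.] 0.47 [ 0.608
[... 394 characters left out ...]
.3 116.5] [ 0.593 -0.227  0.032] [0.03  0.053 0.032]
[208, 173, 219, 187] 0.42 disc px 14 177.0 211.0 ax [2.4 4.8] [ 0.5   -0.25   0.032] [-0.055  0.01   0.032]
[339, 171, 464, 296] 0.37 no disc
wrist
[ 18. 276.] 0.66 [ 0.5   -0.248  0.012] [-0.056  0.013  0.012]
[ 54. 327.] 0.63 [ 0.548 -0.295  0.012] [ 0.001 -0.024  0.012]
[ 20. 373.] 0.61 [ 0.605 -0.272  0.012] [0.052 0.011 0.012]
[313, 35, 342, 67] 0.81 disc px 9 44.0 326.0 ax [2.3 3.3] [ 0.549 -0.289  0.032] [ 0.    -0.017  0.032]
[359, 0, 394, 29] 0.8 disc px 121 15.0 374.0 ax [12.  20.7] [ 0.604 -0.272  0.032] [0.05  0.011 0.032]
[261, 0, 293, 38] 0.64 disc px 222 15.0 275.0 ax [18.6 19.4] [ 0.502 -0.25   0.032] [-0.054  0.011  0.032]
```

View pics/chk.png

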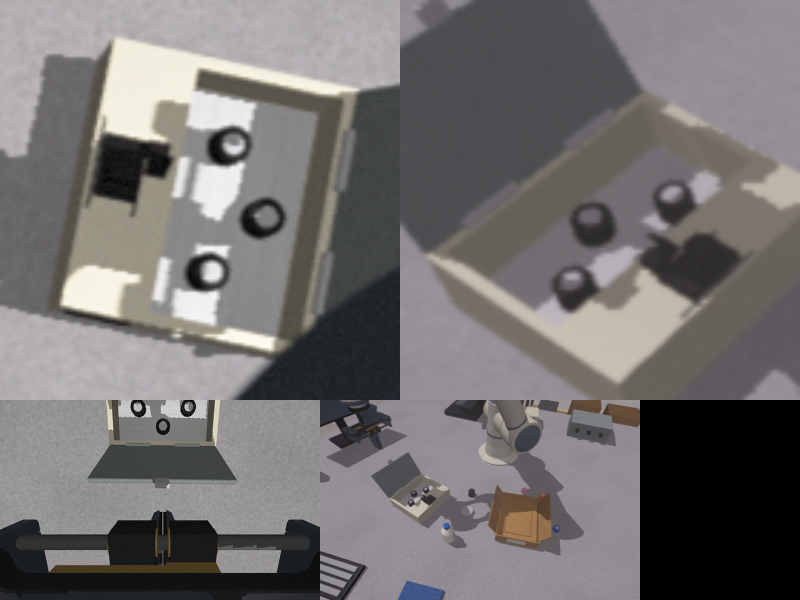

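All three mounts stand flat with the polished face up, and the carton is empty with its flaps back. Closing the lid.

>>> {"method": "move_arm", "body": {
  "commands": [0,0,0,27,0,0,0,0,0,0,53,0,0,0,0,0,0,80,0,0,0,0,15,0,78,0,0,0,0,29,0,75,0,0,0]
}}

```text
clock: 38.83
eef_pos: [0.5236, -0.4029, 0.1734]
orientation: [-0.002, 0.776, 0.631, -0.0]
wrist_force: [-0.9, -1.1, 0.2]
opening: 0.0005
grasp_force: 0.4
```

>>> {"method": "move_arm", "body": {
  "commands": [0,15,0,-2,0,0,0,0,29,0,-5,0,0,0,0,44,0,-7,0,0,0,0,58,0,-6,0,0,0,0,72,0,-4,0,0,0]
}}

```text
clock: 39.25
eef_pos: [0.5396, -0.3327, 0.1797]
orientation: [0.001, 0.776, 0.631, 0.0]
wrist_force: [0.5, -2.1, 1.4]
opening: 0.0006
grasp_force: 0.7
```

>>> {"method": "move_arm", "body": {
  "commands": [0,14,0,1,0,0,0,0,25,0,6,0,0,0,0,35,0,11,0,0,0,0,46,0,16,0,0,0,0,55,0,23,0,0,0]
}}

```text
clock: 39.67
eef_pos: [0.5501, -0.2791, 0.1549]
orientation: [-0.0, 0.776, 0.631, 0.0]
wrist_force: [0.9, -0.4, 1.8]
opening: 0.0004
grasp_force: 0.7
```

```bash
python3 -c "
from h import *
c=cur();print(ic(c[:3],CH))
p=snap('scene','s14')
print([(np.round(d['centre']),d['p']) for d in finder.spot_point(p,'lid_edge')])
for t in (1.4,1.2,1,.9,.8,.7,.6,.5): print(t,np.round(proj(p,W(CH,(0,-.066+.134*np.cos(t)-.01*np.sin(t),.062+.134*np.sin(t)+.01*np.cos(t))))))
print([(np.round(d['centre']),d['p']) for d in finder.spot_point(snap('top'),'lid_edge')])"
```

```text
[-0.00031922 -0.00751879  0.15492857]
[(array([150., 185.]), 0.79)]
1.4 [132. 159.]
1.2 [138. 167.]
1 [146. 176.]
0.9 [150. 180.]
0.8 [154. 184.]
0.7 [159. 189.]
0.6 [163. 192.]
0.5 [168. 196.]
[(array([161., 466.]), 0.64)]
```

Lid is at about 0.85 rad and following the finger. I'll continue down.

>>> {"method": "move_arm", "body": {
  "commands": [0,10,0,7,0,0,0,0,19,0,14,0,0,0,0,26,0,24,0,0,0,0,34,0,33,0,0,0,0,41,0,43,0,0,0]
}}

```text
clock: 40.28
eef_pos: [0.5583, -0.2391, 0.1114]
orientation: [-0.0, 0.776, 0.631, -0.0]
wrist_force: [0.1, -2.7, 0.4]
opening: 0.0006
grasp_force: 0.6
```

>>> {"method": "move_arm", "body": {
  "commands": [0,6,0,11,0,0,0,0,13,0,20,0,0,0,0,16,0,27,0,0,0,0,16,0,27,0,0,0]
}}

```text
clock: 40.62
eef_pos: [0.561, -0.2232, 0.0839]
orientation: [-0.001, 0.776, 0.631, -0.0]
wrist_force: [0.2, 1.4, 2.5]
opening: 0.0004
grasp_force: 0.8
```

>>> {"method": "move_arm", "body": {
  "commands": [0,0,0,2,0,0,0,0,0,0,4,0,0,0,0,0,0,4,0,0,0]
}}

```text
clock: 40.87
eef_pos: [0.5616, -0.2244, 0.0817]
orientation: [0.0, 0.776, 0.631, 0.0]
wrist_force: [0.3, 1.0, 1.5]
opening: 0.0008
grasp_force: 0.9
```

```bash
python3 -c "
from h import *
c=cur();print(ic(c[:3],CH))
p=snap('scene','s15')
print([(np.round(d['centre']),d['p']) for d in finder.spot_point(p,'lid_edge')])
for t in (.3,.2,.1,.05,0): print(t,np.round(proj(p,W(CH,(0,-.066+.134*np.cos(t)-.01*np.sin(t),.062+.134*np.sin(t)+.01*np.cos(t))))))"
```

```text
[-0.00034021  0.04841406  0.08173945]
[(array([185., 207.]), 0.93)]
0.3 [177. 202.]
0.2 [181. 205.]
0.1 [185. 207.]
0.05 [187. 208.]
0 [189. 208.]
```

>>> {"method": "move_arm", "body": {
  "commands": [0,0,0,2,0,0,0,0,0,0,4,0,0,0,0,0,0,4,0,0,0]
}}

```text
clock: 41.22
eef_pos: [0.5615, -0.2245, 0.0774]
orientation: [0.0, 0.776, 0.631, -0.0]
wrist_force: [-0.2, 0.5, -0.6]
opening: 0.0003
grasp_force: 0.0
```

>>> {"method": "move_arm", "body": {
  "commands": [0,0,0,2,0,0,0,0,0,0,4,0,0,0,0,0,0,4,0,0,0]
}}

```text
clock: 41.47
eef_pos: [0.5615, -0.2244, 0.0732]
orientation: [-0.0, 0.776, 0.631, -0.0]
wrist_force: [0.1, -0.8, -1.1]
opening: 0.0002
grasp_force: 0.0
```

>>> {"method": "move_arm", "body": {
  "commands": [0,0,0,1,0,0,0,0,0,0,2,0,0,0,0,0,0,2,0,0,0]
}}

```text
clock: 41.72
eef_pos: [0.5614, -0.2244, 0.0713]
orientation: [-0.0, 0.776, 0.631, -0.0]
wrist_force: [1.0, -0.3, 0.4]
opening: 0.0003
grasp_force: 0.0
```

>>> {"method": "move_arm", "body": {
  "commands": [0,0,0,1,0,0,0,0,0,0,2,0,0,0,0,0,0,2,0,0,0]
}}

```text
clock: 41.97
eef_pos: [0.5616, -0.2244, 0.0694]
orientation: [0.0, 0.776, 0.631, 0.0]
wrist_force: [-0.0, 1.6, 0.7]
opening: 0.0004
grasp_force: 0.7
```

>>> {"method": "move_arm", "body": {
  "commands": [0,0,0,1,0,0,0,0,0,0,1,0,0,0]
}}

```text
clock: 42.13
eef_pos: [0.5616, -0.2244, 0.0685]
orientation: [0.0, 0.776, 0.631, 0.0]
wrist_force: [-0.3, 2.5, 3.9]
opening: 0.0005
grasp_force: 1.3
```

```bash
python3 -c "
from h import *
c=cur();print(ic(c[:3],CH))
for n in('scene','top'):
  p=snap(n,n+'16'); print([(np.round(d['centre'],1),round(d['p'],2)) for d in finder.spot_point(p,'lid_edge')],[(np.round(d['centre'],1),round(d['p'],2)) for d in finder.spot_point(p,'latch_nub')])
  for t in (.1,.05,0): print(t,np.round(proj(p,W(CH,(0,-.066+.134*np.cos(t)-.01*np.sin(t),.062+.134*np.sin(t)+.01*np.cos(t)))),1))"
```

```text
[-0.00037067  0.04839848  0.0684807 ]
[(array([188.2, 208.4]), 0.69)] [(array([193. , 220.7]), 0.71)]
0.1 [185.5 206.8]
0.05 [187.5 207.7]
0 [189.4 208.5]
[] []
0.1 [163.9 431.5]
0.05 [164.4 430.2]
0 [164.8 429. ]
```

Nearly shut and the force is rising on the nose. Pressing on in 1 mm steps.

>>> {"method": "move_arm", "body": {
  "commands": [0,0,0,1,0,0,0,0,0,0,1,0,0,0]
}}

```text
clock: 42.6
eef_pos: [0.5616, -0.2243, 0.0676]
orientation: [0.0, 0.776, 0.631, 0.0]
wrist_force: [-0.5, 3.1, 6.4]
opening: 0.0004
grasp_force: 3.7
```

>>> {"method": "move_arm", "body": {
  "commands": [0,0,0,1,0,0,0,0,0,0,1,0,0,0]
}}

```text
clock: 42.77
eef_pos: [0.5617, -0.2243, 0.0669]
orientation: [0.0, 0.776, 0.631, 0.0]
wrist_force: [-2.2, 3.4, 11.6]
opening: 0.0008
grasp_force: 5.9
```

>>> {"method": "move_arm", "body": {
  "commands": [0,0,0,1,0,0,0,0,0,0,1,0,0,0]
}}

```text
clock: 42.93
eef_pos: [0.5617, -0.2242, 0.0661]
orientation: [0.0, 0.776, 0.631, 0.0]
wrist_force: [-2.6, 4.9, 16.1]
opening: 0.0007
grasp_force: 8.0
```

>>> {"method": "move_arm", "body": {
  "commands": [0,0,0,1,0,0,0,0,0,0,1,0,0,0]
}}

```text
clock: 43.1
eef_pos: [0.5618, -0.2242, 0.0654]
orientation: [0.0, 0.776, 0.631, 0.0]
wrist_force: [-3.6, 5.4, 19.9]
opening: 0.0005
grasp_force: 10.2
```

>>> {"method": "move_arm", "body": {
  "commands": [0,0,0,-15,0,0,0,0,0,0,-40,0,0,0,0,0,0,-75,0,0,0,0,0,0,-110,0,0,0,0,0,0,-140,0,0,0]
}}

```text
clock: 43.52
eef_pos: [0.5614, -0.2245, 0.2065]
orientation: [0.0, 0.776, 0.631, -0.0]
wrist_force: [0.8, -0.5, 0.3]
opening: 0.0003
grasp_force: 0.0
```

>>> {"method": "move_arm", "body": {
  "commands": [0,20,-20,-30,0,0,0,0,35,-35,-50,0,0,0,0,50,-50,-50,0,0,0,0,75,-50,-50,0,0,0,0,100,-50,-50,0,0,0]
}}

```text
clock: 43.93
eef_pos: [0.5323, -0.1157, 0.255]
orientation: [0.0, 0.776, 0.631, 0.0]
wrist_force: [1.1, 0.2, -0.6]
opening: 0.0004
grasp_force: 0.0
```

>>> {"method": "move_arm", "body": {
  "commands": [0,30,0,0,0,0,0,0,60,0,0,0,0,0,0,90,0,0,0,0,0,0,110,0,0,0,0,0,0,110,0,0,0,0,0]
}}

```text
clock: 44.35
eef_pos: [0.5556, -0.0053, 0.2543]
orientation: [-0.0, 0.775, 0.632, 0.0]
wrist_force: [-0.7, 0.3, -0.4]
opening: 0.0007
grasp_force: 0.0
```

```bash
python3 -c "
from h import *
for n in('scene','top'):
  p=snap(n,n+'17'); print([(np.round(d['centre'],1),round(d['p'],2)) for d in finder.spot_point(p,'lid_edge')],[(np.round(d['centre'],1),round(d['p'],2)) for d in finder.spot_point(p,'latch_nub')])
  for t in (.1,.05,0): print(t,np.round(proj(p,W(CH,(0,-.066+.134*np.cos(t)-.01*np.sin(t),.062+.134*np.sin(t)+.01*np.cos(t)))),1))
  for b in 'wash_bottle','loupe','ref_block': print(b,[np.round(at(p,d['centre'],0),3) for d in finder.spot_point(p,b)[:2]])
  a=cv2.imread('pics/%s0.png'%n).astype(int); r=(slice(95,235),slice(385,510)) if n=='top' else (slice(130,250),slice(130,265))
  print('lid region diff to start',np.abs(a[r]-p['pixels'][r]).mean())
for n,z in(('flap_a_edge',.105),('flap_b_edge',.105)): print(n,[(np.round(ic(at(p,d['centre'],z)),3),d['p']) for d in finder.spot_point(p,n)])
mounts(p)"
```

```text
[(array([187.2, 208.6]), 0.61)] [(array([189.8, 218.5]), 0.75)]
0.1 [185.5 206.8]
0.05 [187.5 207.7]
0 [189.4 208.5]
wash_bottle [array([ 0.701, -0.016,  0.   ]), array([ 0.554, -0.271,  0.   ])]
loupe [array([ 0.421, -0.02 ,  0.   ])]
ref_block [array([0.528, 0.006, 0.   ]), array([ 0.515, -0.256,  0.   ])]
lid region diff to start 14.79179012345679
[(array([165.7, 428.5]), 0.56)] [(array([156.6, 416.5]), 0.9), (array([162.8, 426.4]), 0.3)]
0.1 [163.9 431.5]
0.05 [164.4 430.2]
0 [164.8 429. ]
wash_bottle []
loupe []
ref_block [array([0.53 , 0.009, 0.   ])]
lid region diff to start 28.46167619047619
flap_a_edge [(array([ 0.023, -0.427,  0.105]), 0.71)]
flap_b_edge [(array([-0.01 , -0.128,  0.105]), 0.78), (array([-0.009, -0.021,  0.105]), 0.64), (array([ 0.02 , -0.434,  0.105]), 0.47)]
[211. 150.] 0.71 [0.469 0.441 0.008] [0.008 0.184 0.008]
[289. 193.] 0.67 [0.288 0.336 0.008] [-0.187  0.111  0.008]
[291. 234.] 0.64 [0.283 0.241 0.008] [-0.208  0.018  0.008]
```

```bash
python3 -c "
from rig import job_done
print(job_done())"
```

```text
the job is handed in; nothing more can be done
None
```

I've handed the job in: all three mounts stand flat, polished face up, on the chamber floor, the lid is shut and holding, both carton flaps are folded back, and the wash bottle, loupe and reference disc are where they started; the grip slipped off one mount on the first try, but it stayed standing and the second grip held.

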